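# Sound the empty socket and fit the stop post that matches it

## Task

The middle socket of the tile stop bar has no post, and it is too narrow to see how deep it is drilled. Take the depth rod, feel gently with it for the rubber pad at the bottom of the socket and put the rod back in its stand; then fit the one loose post that will rest on that pad with its top level with the two posts beside it, leaving the other two posts in their rack and everything else where it is.

Things in the scene. Friction and masses are not known exactly. Their poses are not given: they have to be found in the camera images.
- stop_bar: fixed wooden bar with an aluminium top plate on a base board (86 x 196 x 12 mm); the bar is 60 mm wide (its x) and 170 mm long (its y); origin at the centre of its underside on the table, z up; top face 62 mm above the origin. Two 14 mm steel posts are fixed at y = -65 and +65 mm and stand 45 mm above the top face; midway between them is the empty socket.
- socket_mouth (a point): centre of the mouth of the empty socket, in the top face of stop_bar; vertical round blind hole 15.2 mm wide (a post has 1.2 mm to spare) with a 1.5 mm chamfer and a flat rubber buffer pad at its bottom that yields about 1 mm for every 4 N pressed on it, up to 4 mm, and springs back. Its depth, down to the unpressed pad, varies and is not given: 26, 36 or 46 mm. Press the pad and the bar with less than 25 N.
- post_rack: fixed wooden rack, base 62 x 186 x 10 mm, top 30 mm above the origin (centre of its underside, on the table); holes at y = -60, 0 and +60 mm, 16 mm wide, 16 mm deep (bottoms 14 mm above the origin), each with a loose post standing in it.
- post_short_centre (a point): centre (half-way up) of the loose steel post with the red band: upright round post, 14 mm thick, 71 mm long, foot chamfered; z runs along it, 35.5 mm to either end. It fits the socket if that is 26 mm deep. About 80 g. It starts upright in a hole of post_rack; which hole varies.
- post_middle_centre (a point): centre (half-way up) of the loose steel post with the yellow band: upright round post, 14 mm thick, 81 mm long, foot chamfered; z runs along it, 40.5 mm to either end. It fits the socket if that is 36 mm deep. About 80 g. It starts upright in a hole of post_rack; which hole varies.
- post_long_centre (a point): centre (half-way up) of the loose steel post with the blue band: upright round post, 14 mm thick, 91 mm long, foot chamfered; z runs along it, 45.5 mm to either end. It fits the socket if that is 46 mm deep. About 80 g. It starts upright in a hole of post_rack; which hole varies.
- rod_handle (a point): centre of the black handle of the depth rod. The loose rod stands upright in rod_stand: handle 20 mm thick and 45 mm high, below it an aluminium shank 12 mm thick and 105 mm long with rings every 10 mm; flat foot 127.5 mm below this point, z up along the rod. About 90 g.
- rod_stand: fixed wooden stand for the rod, base 72 x 72 x 10 mm, top 40 mm above the origin (centre of its underside, on the table).
- stand_hole (a point): centre of the mouth of the stand's hole, in its top face: 15 mm wide, 26 mm deep.
- tile_pack: loose bystander: bundle of green tiles in a paper band, 49 x 72 x 34 mm, origin at the centre of its underside
- red_marker: loose bystander: white and red marker pen lying, 17 x 135 x 16 mm, origin at the centre of its underside
- tape_roll: loose bystander: roll of masking tape lying flat, 104 x 102 x 25 mm, origin at the centre of its underside
Not all that is in view belongs to the job. There is more than one size of the part that bears rod_handle; the job needs the smaller.

How it is judged (in metres and radians):
On the way, in this order (a step that is already met when the one before it is completed fails the run):
1. the depth rod rests against the bottom of the socket (contact force between any of pad_a_c0, pad_b_c0, pad_c_c0 and depth_rod above 0.5 N), for 0.2 s.
2. a loose post has entered the socket by more than 10 mm (((horizontal distance between post_short_centre and socket_mouth below 0.005 m and z of post_short_centre in the frame of stop_bar below 0.0875 m) or (horizontal distance between post_middle_centre and socket_mouth below 0.005 m and z of post_middle_centre in the frame of stop_bar below 0.0925 m) or (horizontal distance between post_long_centre and socket_mouth below 0.005 m and z of post_long_centre in the frame of stop_bar below 0.0975 m))), for 0.1 s.
At the end, for the whole second after the job is handed in: One loose post stands upright (within 4 degrees), at rest, in the socket (within 3 mm of its centre), its top level with the two fixed posts within 3 mm; the other two posts are within 15 mm of where they stood; the rod stands upright in its stand, down to within 6 mm of the bottom of the hole (((horizontal distance between post_short_centre and socket_mouth below 0.003 m and z of post_short_centre in the frame of stop_bar between 0.0685 and 0.0745 m and angle between post_short_centre's own z axis and vertical below 0.07 rad and linear speed of post_short below 0.02 m/s and distance of each of post_middle_centre, post_long_centre from where it was at the start of the episode below 0.015 m) or (horizontal distance between post_middle_centre and socket_mouth below 0.003 m and z of post_middle_centre in the frame of stop_bar between 0.0635 and 0.0695 m and angle between post_middle_centre's own z axis and vertical below 0.07 rad and linear speed of post_middle below 0.02 m/s and distance of each of post_short_centre, post_long_centre from where it was at the start of the episode below 0.015 m) or (horizontal distance between post_long_centre and socket_mouth below 0.003 m and z of post_long_centre in the frame of stop_bar between 0.0585 and 0.0645 m and angle between post_long_centre's own z axis and vertical below 0.07 rad and linear speed of post_long below 0.02 m/s and distance of each of post_short_centre, post_middle_centre from where it was at the start of the episode below 0.015 m)) and horizontal distance between rod_handle and stand_hole below 0.012 m and angle between rod_handle's own z axis and vertical below 0.1 rad and z of rod_handle in the frame of rod_stand below 0.1475 m); the robot touches nothing.
It fails at once if the bar or the bottom of its socket is pressed with more than 25 N (contact force between any of pad_a_c0, pad_b_c0, pad_c_c0, stop_bar and anything else above 25 N).
It fails at once if more than one loose post has been taken (moved more than 25 mm) (distance of each of post_short_centre, post_middle_centre from where it was at the start of the episode above 0.025 m or distance of each of post_short_centre, post_long_centre from where it was at the start of the episode above 0.025 m or distance of each of post_middle_centre, post_long_centre from where it was at the start of the episode above 0.025 m).
It fails at once if the tiles, the marker or the tape roll are moved more than 30 mm (distance of any of tile_pack, red_marker, tape_roll from where it was at the start of the episode above 0.03 m).
It also fails if it takes over 67 s, if anything falls off the work surface, if the arm or the gripper's body presses on something with over 40 N, if the wrist force passes 120 N, or if a joint passes its speed limit or range.

## Robot

A 6-joint arm with a two-finger parallel gripper is mounted at the origin on a cart in front of the work surface, level with it; the furniture and walls round the work are solid. World frame = base frame: x ahead of the robot, y to its left, z up, the work surface at z = 0. Lengths are in m, angles in degrees, forces in N, time in s.
With the tool pointing down it reaches from about 0.4 to 0.825 m from the base axis. Payload 7 kg.
Tool frame: the origin (TCP) lies on the centre line of the jaws, within the pads' length; the fingertips stand arm.tips_ahead ahead of it and the grasp point (between the pads) lies 6 mm ahead of it (arm.tips_ahead is the distance from the TCP to the fingertips, in m); z points along the fingers, y is the direction in which the jaws open and shut (so a half turn about z gives the same grasp; the last joint's range is limited). The gripper opens to 88 mm and grips with 3 to 60 N. Pads are 19 mm wide; open, the fingers measure 130 mm over their backs; the gripper's body (78 mm by 193 mm) begins 47 mm behind the grasp point.
Start: joints at [-50.758, 20.546, 0.682, 0, -70.136, -16.507], TCP at [0.261, -0.623, 0.252] pointing down, gripper open.
Joint ranges: [-176.03, 176.03], [-82.01, 121.73], [-58.28, 71.71], [-173.87, 95.51], [-174.79, -0.11], [-173.66, 173.66]. Speed limits (degrees/s): [136.94, 136.94, 172.46, 180, 180, 180].

## Interface

Orientations are given as [roll, pitch, yaw] about the fixed x, y, z axes, in that order (R = Rz(yaw) Ry(pitch) Rx(roll)).
In Python, from workcell import arm, viewer, cut_out, tip_of gives the robot as it stands.
- The arm moves only by the tool drive_tool, never from a script. Its argument "increments" is a list of rows, each an object with "angular": the turn, a rotation vector about the tool's x, y, z in degrees, a list of three; "slide": the shift along the tool's x, y, z in mm, a list of three; "grip": the opening, from 0 (shut) to 1 (fully open). A call has exactly 8 rows; each row is the pose to reach, as a shift and turn from the pose commanded when the call began, along the tool's axes at that moment; what a row does not reach only later rows make up. A row lasts 1/10 s, in which the tool goes at most 50 mm and 8.59 degrees, less where a joint would pass 70% of its speed; a pose out of reach is approached as far as the arm can. A call with a gripper value outside its range is refused whole. The fingers move at their own pace and stop on an object; "force" is the grip in N (left out, the last holds). Time passes only in rows, so rows that repeat a pose let the fingers close, or fill a call up. It gives the time, the measured TCP pose, the force and the opening at its end, in the units of the state.
- arm.sense(): the state, without advancing time (a new reading comes with each control period).
- viewer.read_camera(name): name is "side" or "top" or "wrist"; returns a dict with "img" (420x560x3 uint8, red, green, blue), "mtx" (3x3 intrinsics, pixels), "world_from_camera" (4x4, takes a point from camera to world coordinates). Camera axes: x right, y up, looking along -z (the intrinsics and any distortion apply to the point x, -y, -z); pixel columns grow to the right and rows downward; lengths in m; the calibration is good to about 2 mm. The wrist camera is an equidistant fisheye: a pixel r from the principal point sees the ray r / f radians off the axis. A picture is of the moment at which its call begins. There is no depth.
- arm.finish_job(): hands the job in, once; it reports no verdict.
Trained networks look in the newest picture that a camera, given by its name, has taken for a name from the list of things; names that differ only in an ending like _2 or _b are one class to them, and where a whole thing is asked for, a point or a joint stands for the part that bears it (a point fixed in the world has none). Each returns a list of dicts, best first, with "score" (0 to 1); they miss things now and then, are a little off and sometimes report something else, mostly with a low value. They report only what shows in the picture. A call takes as long as a camera call. They do not tell look-alikes from the thing itself.
- cut_out(camera, thing): "mask" (420x560 bool, what is visible of it) and "uv" ([column, row] in pixels, amid what is visible of it).
- tip_of(camera, thing): "uv" ([column, row] in pixels: a listed point, or the origin of a listed thing).
The state is a dict: "t": time; "joints": joint angles; "dq": joint speeds; "effort": joint torques, N m; "position": TCP position; "eef_rot": TCP orientation; "contact_force": force on the tool from outside, world axes, zero at the start; "moment": the same for the moment, N m; "finger_gap": finger opening in m.
Only numpy, scipy, OpenCV 4.12 (cv2) and the standard library are available. Lean on these libraries where they do the work, as an engineer would, in place of code of your own. Each camera call takes 0.05 s, during which the arm holds its last target.

## Working session

There is one attempt and no reset: what is moved stays moved. The work goes in short steps, Python scripts to look and compute and a tool call to move; the robot and the scene stay as the last step left them, time stands still between calls to the robot, and variables do not carry over. Pictures are saved under pics/ and viewed, and the job is handed in when it is done.

Besides the shell and the picture viewer there is one more tool, called by a JSON object that holds its "api" and its "payload". drive_tool: Moves the arm, as the interface text tells. Its arguments: {"type":"object","properties":{"increments":{"type":"array","items":{"type":"object","properties":{"angular":{"type":"array","items":{"type":"number"}},"slide":{"type":"array","items":{"type":"number"}},"grip":{"type":"number"}}}},"force":{"type":"number"}},"required":["increments"]}

```bash
mkdir -p pics; ls; python3 - <<'E'
from workcell import arm, viewer, cut_out, tip_of
import cv2,numpy as np
print(arm.sense(), arm.tips_ahead)
for n in ["side","top","wrist"]:
    c=viewer.read_camera(n); cv2.imwrite(f"pics/{n}0.png",c["img"][:,:,::-1]); print(n,np.round(c["mtx"],1).tolist(),np.round(c["world_from_camera"],3).tolist(),[k for k in c])
E
```

```text
pics
{'t': 0.0, 'joints': array([-5.07568646e+01,  2.05914434e+01,  6.32461844e-01, -1.86553846e-02,
       -7.01322675e+01, -1.65067329e+01]), 'dq': array([ 0.06284904,  0.04065541,  0.05109391, -0.05523215,  0.02063923,
        0.04083964]), 'effort': array([-8.38932792e-04, -5.82712269e+01,  2.93046820e+01,  6.99698254e+00,
        6.74390380e-03, -1.74622232e-04]), 'position': array([ 0.26068612, -0.62215816,  0.25061717]), 'eef_rot': array([ 1.79907529e+02, -9.11444967e-03, -1.57269944e+02]), 'contact_force': array([ 0.1435172 ,  0.47207579, -1.09518986]), 'moment': array([-0.06254753,  0.04314835,  0.06299   ]), 'finger_gap': 0.08786605426596504} 0.025
side [[535.0, 0.0, 284.4], [0.0, 535.0, 207.5], [0.0, 0.0, 1.0]] [[-0.962, 0.144, -0.234, 0.27], [-0.275, -0.504, 0.819, 1.025], [-0.0, 0.852, 0.524, 0.809], [0.0, 0.0, 0.0, 1.0]] ['img', 'mtx', 'world_from_camera']
top [[413.4, 0.0, 283.4], [0.0, 413.4, 209.4], [0.0, 0.0, 1.0]] [[-0.02, 0.986, -0.167, 0.381], [-1.0, -0.017, 0.017, -0.012], [0.014, 0.167, 0.986, 1.132], [0.0, 0.0, 0.0, 1.0]] ['img', 'mtx', 'world_from_camera']
wrist [[325.2, 0.0, 283.6], [0.0, 325.2, 202.7], [0.0, 0.0, 1.0]] [[-0.385, -0.878, -0.285, 0.184], [0.923, -0.366, -0.122, -0.654], [0.003, -0.31, 0.951, 0.384], [0.0, 0.0, 0.0, 1.0]] ['img', 'mtx', 'world_from_camera']
```

View pics/side0.png

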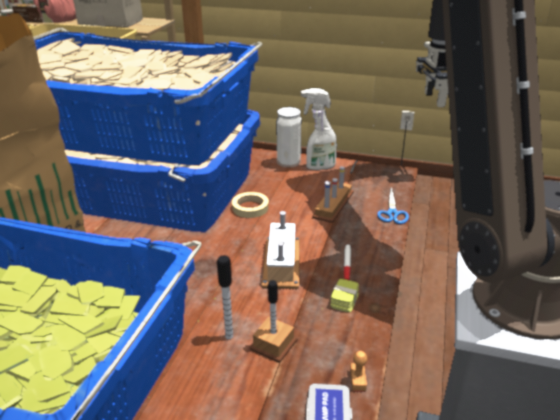

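View pics/top0.png

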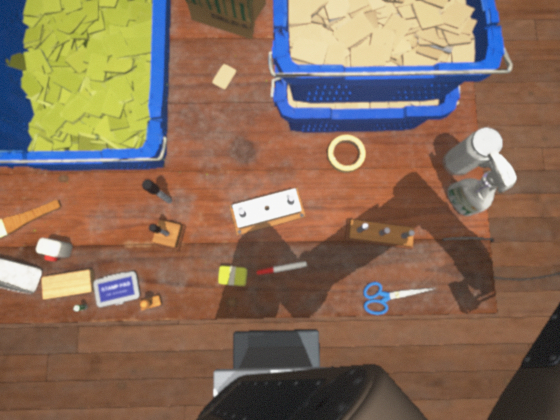

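View pics/wrist0.png

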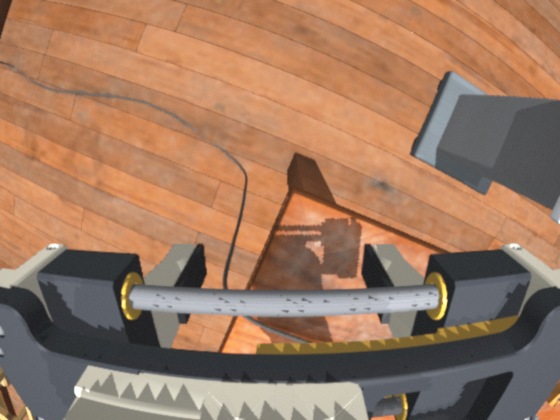

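The side view shows two black-handled rods: a bigger one at (226,290) and a smaller one in the wooden stand at (272,310). The bar is at (282,255) and the rack at (330,200). In the top view these are at (157,190), (160,230), (267,208) and (381,232).

```bash
cat > h.py <<'E'
from workcell import arm, viewer, cut_out, tip_of
import cv2,numpy as np
from scipy.optimize import least_squares
def shot(n,save=None):
    c=viewer.read_camera(n); c["name"]=n
    if save: cv2.imwrite("pics/"+save,c["img"][:,:,::-1])
    return c
def proj(c,P):
    T=np.linalg.inv(c["world_from_camera"]); p=T[:3,:3]@np.asarray(P,float)+T[:3,3]
    v=np.array([p[0],-p[1],-p[2]]);K=c["mtx"]
    if c["name"]=="wrist":
        r=np.hypot(v[0],v[1]);th=np.arctan2(r,v[2]);k=th/r if r>1e-9 else 1/v[2]
        return np.array([K[0,2]+K[0,0]*v[0]*k,K[1,2]+K[1,1]*v[1]*k])
    return np.array([K[0,2]+K[0,0]*v[0]/v[2],K[1,2]+K[1,1]*v[1]/v[2]])
def ray(c,uv):
    K=c["mtx"];x=(uv[0]-K[0,2])/K[0,0];y=(uv[1]-K[1,2])/K[1,1]
    if c["name"]=="wrist":
        th=np.hypot(x,y);s=np.sin(th)/th if th>1e-9 else 1;v=np.array([x*s,y*s,np.cos(th)])
    else: v=np.array([x,y,1.])
    W=np.asarray(c["world_from_camera"]);d=W[:3,:3]@np.array([v[0],-v[1],-v[2]])
    return W[:3,3],d/np.linalg.norm(d)
def atz(c,uv,z):
    o,d=ray(c,uv);return o+d*(z-o[2])/d[2]
def tri(obs):
    A=np.zeros((3,3));b=np.zeros(3);L=[]
    for c,uv in obs:
        o,d=ray(c,uv);M=np.eye(3)-np.outer(d,d);A+=M;b+=M@o;L.append((M,o))
    P=np.linalg.solve(A,b);return P,[round(1000*np.linalg.norm(M@(P-o)),1) for M,o in L]
def crop(c,u,v,w,h,s,name,marks=[]):
    u0=max(0,int(u-w/2));v0=max(0,int(v-h/2))
    im=cv2.resize(c["img"][v0:v0+h,u0:u0+w,::-1],None,fx=s,fy=s,interpolation=cv2.INTER_CUBIC)
    for m in marks: cv2.drawMarker(im,(int((m[0]+.5-u0)*s),int((m[1]+.5-v0)*s)),(255,0,255),cv2.MARKER_CROSS,12,1)
    cv2.imwrite("pics/"+name,im);print(name,"origin",u0,v0)
E
python3 - <<'E'
from h import *
C={n:shot(n) for n in ["side","top"]}
for t in ["stop_bar","socket_mouth","post_rack","post_short_centre","post_middle_centre","post_long_centre","rod_handle","rod_stand","stand_hole","tile_pack","red_marker","tape_roll"]:
    r={n:[(np.round(d["uv"],1).tolist(),round(d["score"],2)) for d in tip_of(n,t)][:4] for n in C}
    print(t,r)
    if r["side"] and r["top"]:
        P,e=tri([(C[n],r[n][0][0]) for n in C]);print("   ",np.round(P,3),e)
crop(C["side"],265,285,160,170,4,"s1.png")
crop(C["side"],330,200,100,80,7,"s2.png")
E
```

```text
stop_bar {'side': [([278.9, 259.9], 0.8)], 'top': [([267.9, 211.9], 0.69), ([169.5, 236.0], 0.35)]}
    [0.569 0.013 0.007] [np.float64(4.3), np.float64(4.3)]
socket_mouth {'side': [([282.5, 242.8], 0.57)], 'top': [([267.4, 206.1], 0.63)]}
    [0.568 0.011 0.06 ] [np.float64(3.6), np.float64(3.6)]
post_rack {'side': [([334.3, 205.9], 0.66)], 'top': [([384.0, 233.8], 0.65)]}
    [ 0.5   -0.311 -0.014] [np.float64(0.9), np.float64(0.9)]
post_short_centre {'side': [([332.6, 190.6], 0.56)], 'top': [([384.0, 233.6], 0.55)]}
    [ 0.499 -0.295  0.046] [np.float64(4.2), np.float64(4.2)]
post_middle_centre {'side': [([344.4, 181.2], 0.68)], 'top': [([408.0, 237.3], 0.54)]}
    [ 0.482 -0.359  0.047] [np.float64(1.4), np.float64(1.4)]
post_long_centre {'side': [([324.6, 200.3], 0.54)], 'top': [([362.1, 230.3], 0.53), ([232.6, 277.7], 0.43)]}
    [ 0.509 -0.237  0.045] [np.float64(4.7), np.float64(4.7)]
rod_handle {'side': [([272.6, 289.6], 0.95), ([224.4, 272.3], 0.93), ([251.8, 210.6], 0.71)], 'top': [([150.6, 186.2], 0.65), ([160.3, 224.9], 0.48)]}
    [0.556 0.282 0.157] [np.float64(50.9),
[... 226 characters left out ...]

stand_hole {'side': [([273.7, 333.1], 0.81)], 'top': [([163.1, 232.2], 0.82)]}
    [0.506 0.288 0.041] [np.float64(3.5), np.float64(3.5)]
tile_pack {'side': [([342.1, 299.9], 0.87)], 'top': [([235.1, 275.9], 0.61), ([385.1, 232.2], 0.19)]}
    [ 0.395  0.103 -0.003] [np.float64(2.5), np.float64(2.5)]
red_marker {'side': [([347.2, 266.4], 0.46)], 'top': [([280.6, 266.8], 0.67)]}
    [ 0.412 -0.021 -0.003] [np.float64(3.1), np.float64(3.1)]
tape_roll {'side': [([326.9, 200.4], 0.7), ([250.9, 209.9], 0.67), ([333.8, 192.3], 0.28)], 'top': [([343.6, 155.4], 0.76), ([382.3, 231.3], 0.49)]}
    [ 0.591 -0.183  0.106] [np.float64(97.5), np.float64(97.5)]
s1.png origin 185 200
s2.png origin 280 160
```

View pics/s1.png

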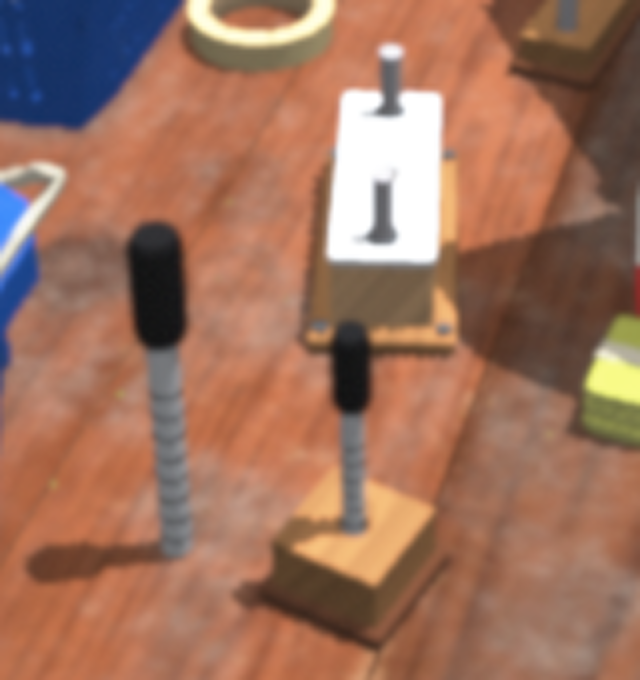

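View pics/s2.png

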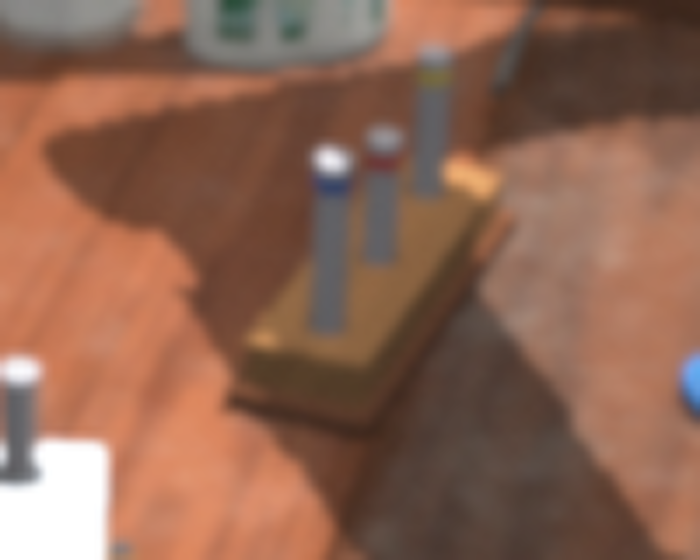

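```bash
python3 - <<'E'
from h import *
C={n:shot(n) for n in ["side","top"]}
S,T=C["side"],C["top"]
print("big handle",tri([(S,(224.4,272.3)),(T,(150.6,186.2))]))
print("small handle",tri([(S,(272.6,289.6)),(T,(160.3,224.9))]))
print("big foot",atz(S,(228.7,338),0),"top of big",tri([(S,(223,257)),(T,(146,184))]))
for uv in [(237,211),(294,200)]: print(atz(T,uv,.1))
crop(T,170,215,120,90,6,"t1.png"); crop(T,268,208,100,70,7,"t2.png")
E
```

```text
big handle (array([0.60248511, 0.28479967, 0.17103958]), [np.float64(2.2), np.float64(2.2)])
small handle (array([0.5131057 , 0.26887372, 0.13634973]), [np.float64(3.4), np.float64(3.4)])
big foot [ 6.00698198e-01  2.86880422e-01 -1.11022302e-16] top of big (array([0.60120414, 0.28478794, 0.20696204]), [np.float64(0.4), np.float64(0.4)])
[0.55336211 0.08786921 0.1       ]
[ 0.57915218 -0.05690509  0.1       ]
t1.png origin 110 170
t2.png origin 218 173
```

View pics/t1.png

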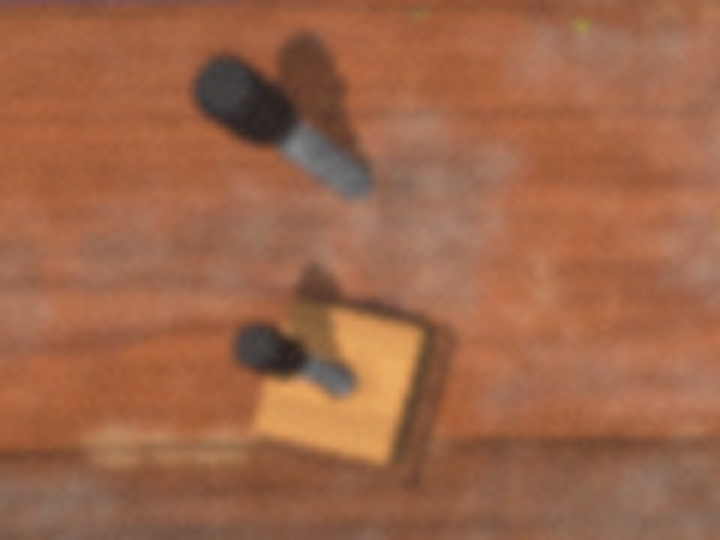

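View pics/t2.png

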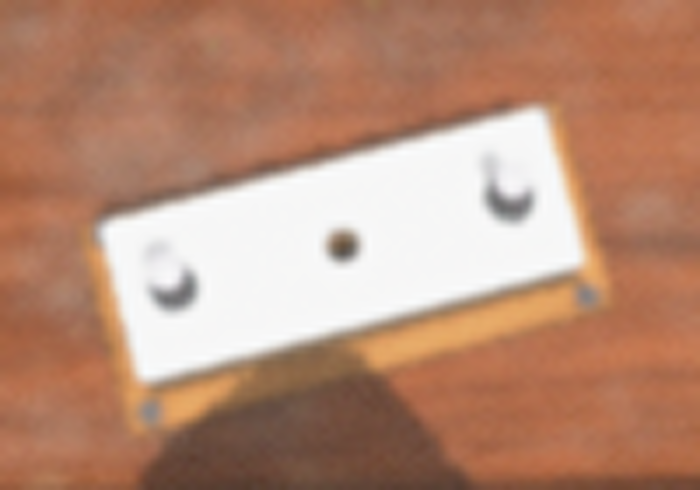

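```bash
cat >> h.py <<'E'
from scipy.spatial.transform import Rotation as Ro
def plan(xyz,yaw,s=None):
    s=s or arm.sense(); R0=Ro.from_euler("xyz",s["eef_rot"],degrees=True)
    R1=Ro.from_euler("xyz",[180,0,yaw],degrees=True)
    d=R0.inv().apply(np.asarray(xyz)-s["position"])*1000
    print("slide",np.round(d,1).tolist(),"angular",np.round((R0.inv()*R1).as_rotvec(degrees=True),2).tolist())
E
python3 - <<'E'
from h import *
plan((.50,-.30,.30),180)
E
```

```text
slide [-345.2, 205.0, -48.5] angular [0.0, -0.0, 22.73]
```

{"api": "drive_tool", "payload": {"increments": [{"slide":[-345,205,-48],"angular":[0,0,22.7],"grip":1},{"slide":[-345,205,-48],"angular":[0,0,22.7],"grip":1},{"slide":[-345,205,-48],"angular":[0,0,22.7],"grip":1},{"slide":[-345,205,-48],"angular":[0,0,22.7],"grip":1},{"slide":[-345,205,-48],"angular":[0,0,22.7],"grip":1},{"slide":[-345,205,-48],"angular":[0,0,22.7],"grip":1},{"slide":[-345,205,-48],"angular":[0,0,22.7],"grip":1},{"slide":[-345,205,-48],"angular":[0,0,22.7],"grip":1}], "force": 30}}

```text
t: 2.35
position: [0.4961, -0.3046, 0.2993]
eef_rot: [-180.0, 0.0, -180.0]
contact_force: [1.5, -0.9, 0.3]
finger_gap: 0.0879
```

```bash
python3 - <<'E'
from h import *
c=shot("wrist","w1.png"); s=arm.sense();print(s["t"],s["position"],s["eef_rot"],s["joints"])
np.save("w1cam.npy",c["world_from_camera"])
plan((.53,.02,.30),180)
E
```

```text
2.4 [ 0.5002005  -0.30043136  0.30015626] [ 179.99945397    0.19747098 -179.78941656] [-1.18260454e+01  1.02688917e+01 -6.97488817e+00 -4.37231030e-02
 -7.25632092e+01 -7.79503387e+01]
slide [-31.0, 320.3, 0.3] angular [0.0, 0.2, 0.21]
```

View pics/w1.png

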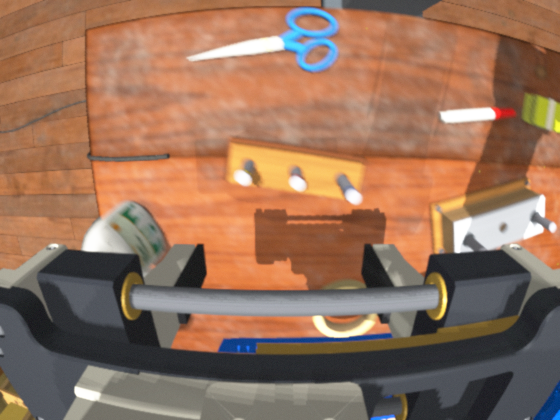

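The wrist view (from above the rack) shows the yellow-, red- and blue-banded posts at (246,175), (297,180) and (348,188), and the bar at (495,220) with its socket near (503,228).

{"api": "drive_tool", "payload": {"increments": [{"slide":[-31,320,0],"angular":[0,0,0.2],"grip":1},{"slide":[-31,320,0],"angular":[0,0,0.2],"grip":1},{"slide":[-31,320,0],"angular":[0,0,0.2],"grip":1},{"slide":[-31,320,0],"angular":[0,0,0.2],"grip":1},{"slide":[-31,320,0],"angular":[0,0,0.2],"grip":1},{"slide":[-31,320,0],"angular":[0,0,0.2],"grip":1},{"slide":[-31,320,0],"angular":[0,0,0.2],"grip":1},{"slide":[-31,320,0],"angular":[0,0,0.2],"grip":1}]}}

```text
t: 3.2
position: [0.5262, 0.0164, 0.2987]
eef_rot: [180.0, 0.0, -180.0]
contact_force: [0.4, 0.2, -0.2]
finger_gap: 0.0874
```

```bash
python3 - <<'E'
from h import *
c=shot("wrist","w2.png"); s=arm.sense();print(s["t"],s["position"],s["eef_rot"])
for t in ["socket_mouth","stop_bar","stand_hole","rod_handle"]:
    for d in tip_of("wrist",t)[:3]:
        print(t,np.round(d["uv"],1),round(d["score"],2), np.round(atz(c,d["uv"],{"socket_mouth":.062,"stop_bar":0,"stand_hole":.04,"rod_handle":.1415}[t]),4))
plan((.485,.285,.30),180)
E
```

```text
3.25 [0.52603931 0.01502152 0.29870218] [1.79995124e+02 9.94186565e-03 1.79995629e+02]
socket_mouth [281.8 208.1] 0.68 [0.5698 0.0153 0.062 ]
stop_bar [ 94.4 161.1] 0.47 [ 0.5166 -0.2692 -0.    ]
stand_hole [478.1 158.1] 0.91 [0.5054 0.2872 0.04  ]
stand_hole [150.6 285.4] 0.62 [ 0.7014 -0.1835  0.04  ]
rod_handle [522.6 181.5] 0.75 [0.5121 0.2875 0.1415]
slide [41.9, 272.1, -1.3] angular [-0.0, 0.0, -0.23]
```

View pics/w2.png

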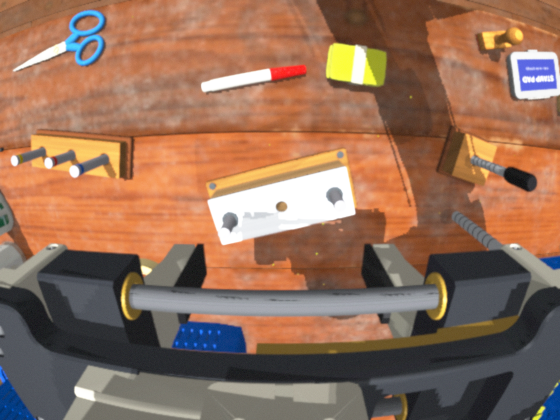

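{"api": "drive_tool", "payload": {"increments": [{"slide":[32,273,20],"angular":[0,0,0],"grip":1},{"slide":[32,273,20],"angular":[0,0,0],"grip":1},{"slide":[32,273,20],"angular":[0,0,0],"grip":1},{"slide":[32,273,20],"angular":[0,0,0],"grip":1},{"slide":[32,273,20],"angular":[0,0,0],"grip":1},{"slide":[32,273,20],"angular":[0,0,0],"grip":1},{"slide":[32,273,20],"angular":[0,0,0],"grip":1},{"slide":[32,273,20],"angular":[0,0,0],"grip":1}]}}

```text
t: 4.25
position: [0.4949, 0.2863, 0.2783]
eef_rot: [-180.0, -0.0, 179.8]
contact_force: [1.5, 0.1, 0.4]
finger_gap: 0.0876
```

```bash
python3 - <<'E'
from h import *
s=arm.sense();print(s["t"],s["position"],s["eef_rot"])
c=shot("wrist","w3.png"); s=arm.sense();print(s["t"],s["position"],s["eef_rot"])
for t in ["stand_hole","rod_handle","socket_mouth"]:
    for d in tip_of("wrist",t)[:3]:
        print(t,np.round(d["uv"],1),round(d["score"],2), np.round(atz(c,d["uv"],{"socket_mouth":.062,"stop_bar":0,"stand_hole":.04,"rod_handle":.1415}[t]),4))
E
```

```text
4.25 [0.49492517 0.28630041 0.27826292] [-1.79960000e+02 -3.07508230e-02  1.79830966e+02]
4.3 [0.49504658 0.28574933 0.27855806] [-1.79978523e+02 -1.15636686e-02  1.79784039e+02]
stand_hole [280.4 182.6] 0.6 [0.507  0.2833 0.04  ]
rod_handle [279.6 213.6] 0.64 [0.5091 0.2835 0.1415]
rod_handle [280.4 319.9] 0.6 [0.6273 0.2832 0.1415]
```

View pics/w3.png

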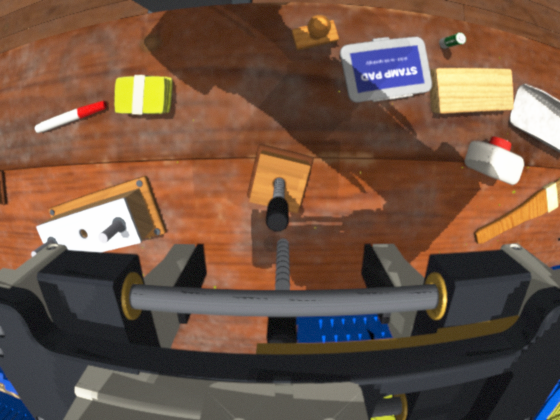

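```bash
python3 - <<'E'
from h import *
c=shot("wrist"); s=arm.sense();print(s["t"],s["position"])
for t in ["rod_handle","rod_stand"]:
    for d in cut_out("wrist",t)[:3]:
        m=d["mask"];v,u=np.nonzero(m);print(t,np.round(d["uv"],1),round(d["score"],2),u.min(),u.max(),v.min(),v.max())
marks=[proj(c,(.508,.284,z)) for z in (.164,.119,.04)]+[proj(c,(.6,.286,z)) for z in (.0,)]
print(np.round(marks,1))
crop(c,279,210,120,120,6,"w3c.png",marks)
E
```

```text
4.5 [0.49513569 0.28557164 0.27899109]
rod_handle [277.6 209.3] 0.93 266 289 177 229
rod_handle [286.1 314.2] 0.89 268 298 238 342
rod_stand [280.4 174. ] 0.68 248 313 143 211
[[280.9 221. ]
 [281.1 203.8]
 [281.5 182.9]
 [283.6 239.8]]
w3c.png origin 219 150
```

View pics/w3c.png

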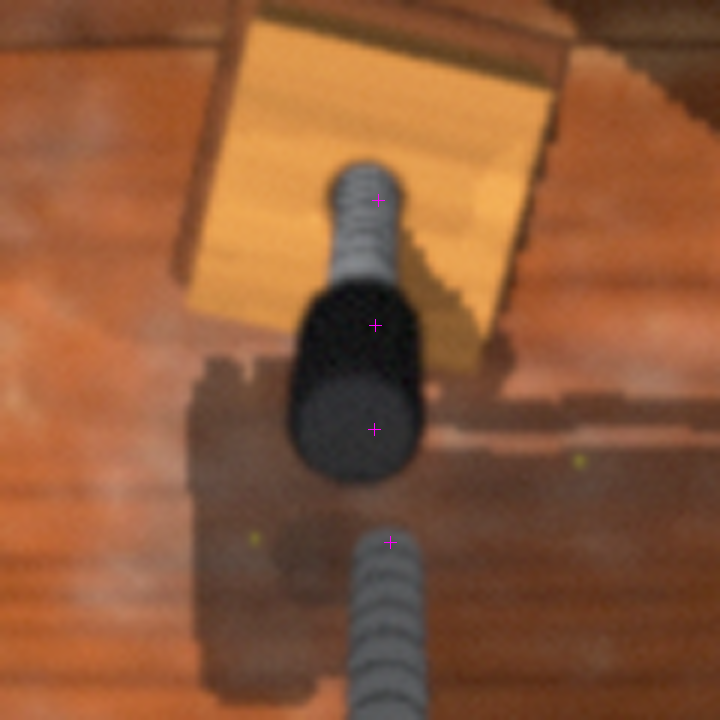

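The enlarged crop confirms it. The candidates are the handle at (278,212), a smaller rod standing in the wooden stand, and the shank at (284,250), a bigger rod standing on the table. The one in the stand is smaller and fits the description.

{"api": "drive_tool", "payload": {"increments": [{"slide":[-12,-3.5,40],"angular":[0,0,0],"grip":1},{"slide":[-12,-3.5,80],"angular":[0,0,0],"grip":1},{"slide":[-12,-3.5,110],"angular":[0,0,0],"grip":1},{"slide":[-12,-3.5,129],"angular":[0,0,0],"grip":1},{"slide":[-12,-3.5,129],"angular":[0,0,0],"grip":1},{"slide":[-12,-3.5,129],"angular":[0,0,0],"grip":0.5},{"slide":[-12,-3.5,129],"angular":[0,0,0],"grip":0},{"slide":[-12,-3.5,129],"angular":[0,0,0],"grip":0}], "force": 25}}

```text
t: 5.4
position: [0.5074, 0.2837, 0.1512]
eef_rot: [179.9, 0.1, 179.8]
contact_force: [0.7, 0.1, 0.3]
finger_gap: 0.0691
```

{"api": "drive_tool", "payload": {"increments": [{"slide":[0,0,0],"angular":[0,0,0],"grip":0},{"slide":[0,0,0],"angular":[0,0,0],"grip":0},{"slide":[0,0,0],"angular":[0,0,0],"grip":0},{"slide":[0,0,0],"angular":[0,0,0],"grip":0},{"slide":[0,0,0],"angular":[0,0,0],"grip":0},{"slide":[0,0,0],"angular":[0,0,0],"grip":0},{"slide":[0,0,0],"angular":[0,0,0],"grip":0},{"slide":[0,0,0],"angular":[0,0,0],"grip":0}]}}

```text
t: 6.2
position: [0.5067, 0.2831, 0.1496]
eef_rot: [-180.0, -0.0, 179.8]
contact_force: [0.8, -0.1, -0.6]
finger_gap: 0.0196
```

```bash
python3 - <<'E'
from h import *
c=shot("wrist","w4.png"); c2=shot("side");s=arm.sense();print(s["t"],s["position"],s["eef_rot"],s["contact_force"],s["finger_gap"])
crop(c2,272,290,120,120,5,"s4.png")
E
```

```text
6.3 [0.50675529 0.28314357 0.14960228] [-1.79997520e+02 -3.43852566e-03  1.79831709e+02] [0.55813509 0.17761294 0.2649731 ] 0.019219324706231472
s4.png origin 212 230
```

View pics/w4.png

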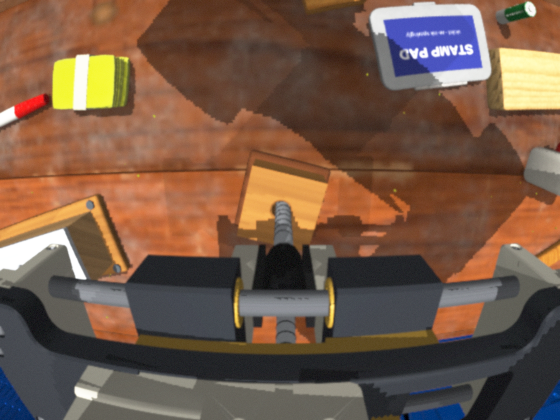

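View pics/s4.png

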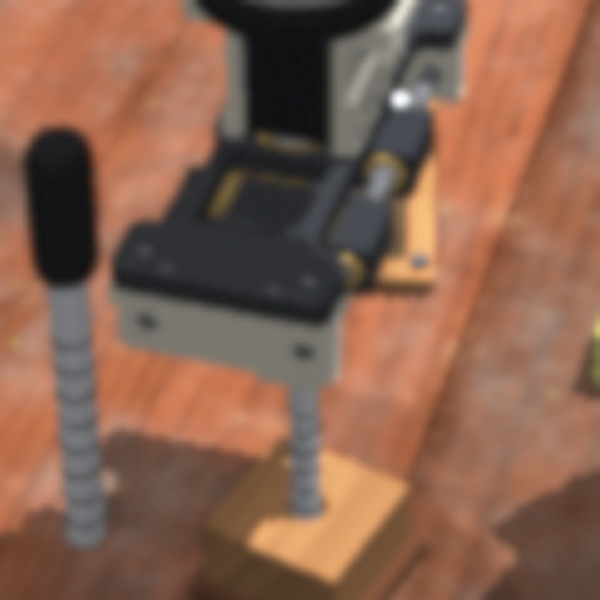

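{"api": "drive_tool", "payload": {"increments": [{"slide":[0,0,-40],"angular":[0,0,0],"grip":0},{"slide":[0,0,-80],"angular":[0,0,0],"grip":0},{"slide":[0,0,-116],"angular":[0,0,0],"grip":0},{"slide":[-31,-133,-116],"angular":[0,0,0],"grip":0},{"slide":[-62,-267,-116],"angular":[0,0,0],"grip":0},{"slide":[-62,-267,-116],"angular":[0,0,0],"grip":0},{"slide":[-62,-267,-116],"angular":[0,0,0],"grip":0},{"slide":[-62,-267,-116],"angular":[0,0,0],"grip":0}]}}

```text
t: 7.1
position: [0.5625, 0.0377, 0.2657]
eef_rot: [180.0, 0.0, 179.9]
contact_force: [0.5, 1.2, -0.8]
finger_gap: 0.0195
```

```bash
python3 - <<'E'
from h import *
s=arm.sense();print(s["t"],s["position"],s["eef_rot"],s["contact_force"],s["finger_gap"])
c=shot("wrist","w5.png"); c2=shot("side","s5.png");t=shot("top");s=arm.sense();print(s["t"],s["position"],s["eef_rot"])
p=s["position"];mw=[proj(c,p+[0,0,-.006-.1275+.003]),proj(c,(.5698,.0153,.062))]
ms=[proj(c2,p+[0,0,-.1305]),proj(c2,(.5698,.0153,.062))]
print(np.round(mw,1),np.round(ms,1))
for n in ["wrist","side","top"]:
    print(n,[(np.round(d["uv"],1),d["score"]) for d in tip_of(n,"socket_mouth")][:2])
crop(c,283,230,130,110,6,"w5c.png",mw);crop(c2,282,240,110,110,6,"s5c.png",ms)
E
```

```text
7.1 [0.56252475 0.03767533 0.26571835] [1.79987045e+02 1.11228313e-02 1.79865680e+02] [ 0.5013725   1.17494707 -0.78943472] 0.01948061975523295
7.25 [0.56267018 0.03653549 0.26533251] [-1.79986066e+02 -3.50108026e-02  1.79564172e+02]
[[281.2 200.4]
 [261.8 186.2]] [[280.1 222.4]
 [279.9 242.6]]
wrist [(array([257.8, 186.4]), 0.87)]
side [(array([279.9, 243.4]), 0.77)]
top [(array([265.5, 204.7]), 0.75)]
w5c.png origin 218 175
s5c.png origin 227 185
```

View pics/w5c.png

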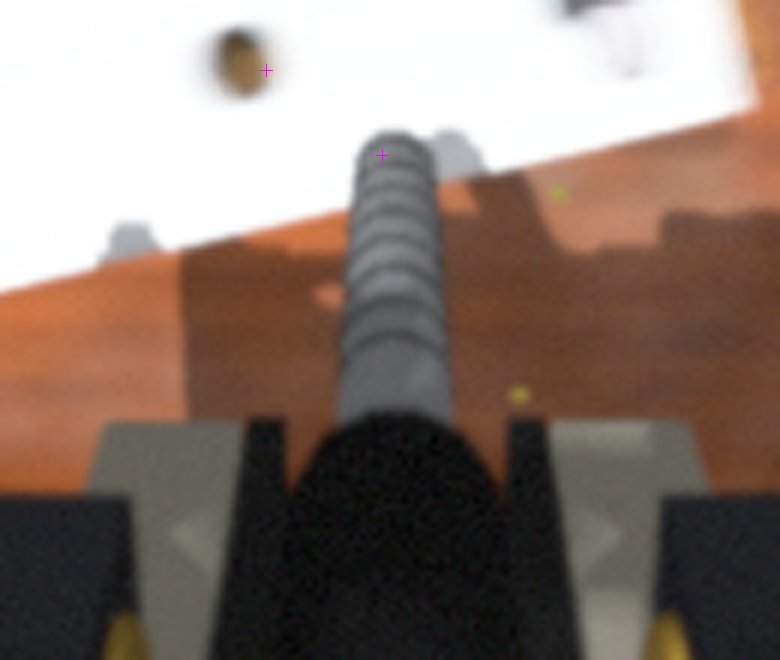

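View pics/s5c.png

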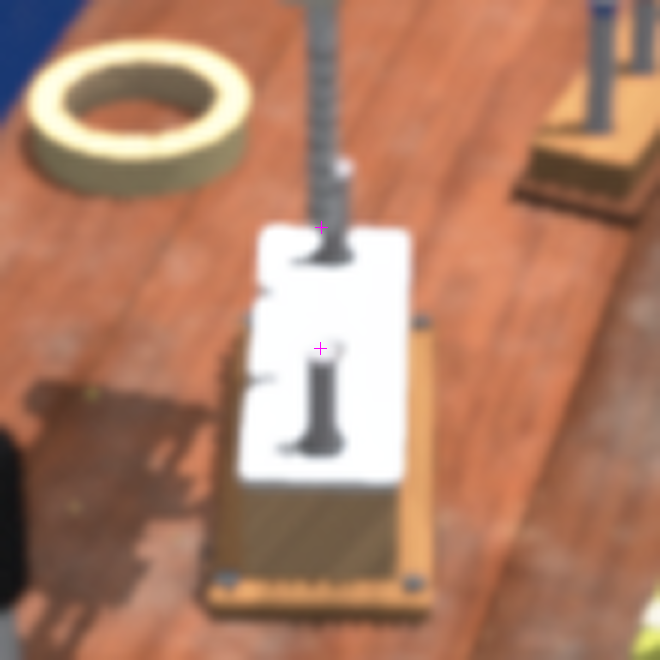

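```bash
python3 - <<'E'
from h import *
c=shot("wrist");s=arm.sense();print(s["position"],s["eef_rot"])
f=atz(c,(284.2,200.8),s["position"][2]-.1305);h=atz(c,(258.3,185.4),.062);print(f,h,h-f)
t=shot("top");print(tri([(c,(258.3,185.4)),(t,(265.8,207))]))
plan(s["position"]+[*(h-f)[:2],.203-s["position"][2]],180)
E
```

```text
[0.56246368 0.04028437 0.26550155] [ 1.79992554e+02 -1.13080333e-02  1.79883554e+02]
[0.56281898 0.04123465 0.13500155] [0.5685948  0.01365623 0.062     ] [ 0.00577582 -0.02757841 -0.07300155]
(array([0.56638687, 0.01511323, 0.07298718]), [np.float64(0.9), np.float64(0.9)])
slide [-5.8, -27.8, 62.6] angular [0.01, -0.0, -0.08]
```

{"api": "drive_tool", "payload": {"increments": [{"slide":[-6,-27.5,20],"angular":[0,0,0],"grip":0},{"slide":[-6,-27.5,40],"angular":[0,0,0],"grip":0},{"slide":[-6,-27.5,60],"angular":[0,0,0],"grip":0},{"slide":[-6,-27.5,60],"angular":[0,0,0],"grip":0},{"slide":[-6,-27.5,60],"angular":[0,0,0],"grip":0},{"slide":[-6,-27.5,60],"angular":[0,0,0],"grip":0},{"slide":[-6,-27.5,60],"angular":[0,0,0],"grip":0},{"slide":[-6,-27.5,60],"angular":[0,0,0],"grip":0}]}}

```text
t: 8.3
position: [0.5689, 0.0123, 0.2065]
eef_rot: [180.0, 0.1, 179.9]
contact_force: [-0.0, -0.6, -1.8]
finger_gap: 0.0194
```

```bash
python3 - <<'E'
from h import *
c=shot("wrist","w6.png"); s=arm.sense();print(s["position"]);c2=shot("side","s6.png");s=arm.sense();print(s["t"],s["position"],s["eef_rot"],s["contact_force"],s["joints"])
p=s["position"];mw=[proj(c,p+[0,0,-.1305])]
print(np.round(mw,1))
crop(c,283,210,110,90,7,"w6c.png",mw);crop(c2,282,240,100,90,7,"s6c.png",[proj(c2,p+[0,0,-.1305])])
E
```

```text
[0.56877561 0.01217647 0.2063101 ]
8.4 [0.56866228 0.01204318 0.20613395] [1.79986838e+02 4.13266424e-02 1.79839890e+02] [-0.30230346 -0.4578209  -0.27897115] [ 2.09217484e+01  1.25651505e+01 -1.67273866e+01  2.96437321e-03
 -6.06641679e+01 -1.11083305e+02]
[[282.2 199.8]]
w6c.png origin 228 165
s6c.png origin 232 195
```

View pics/w6c.png

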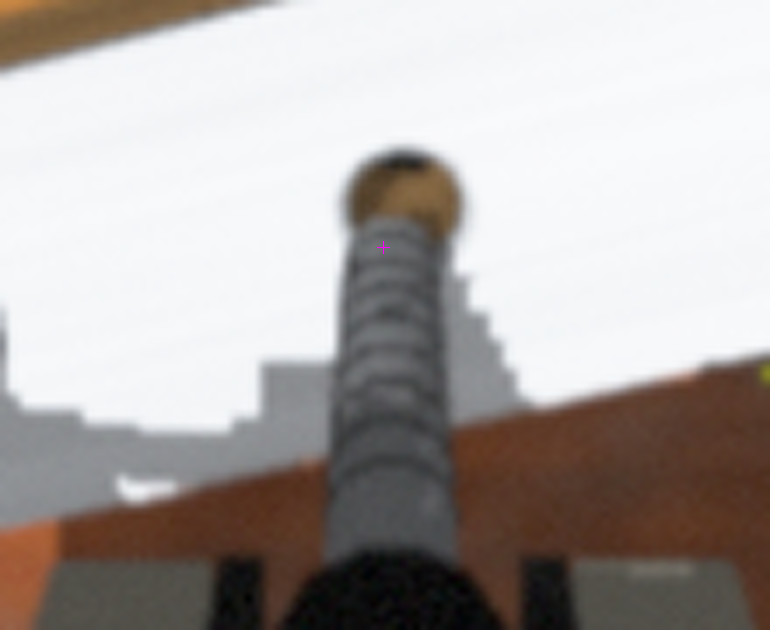

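View pics/s6c.png

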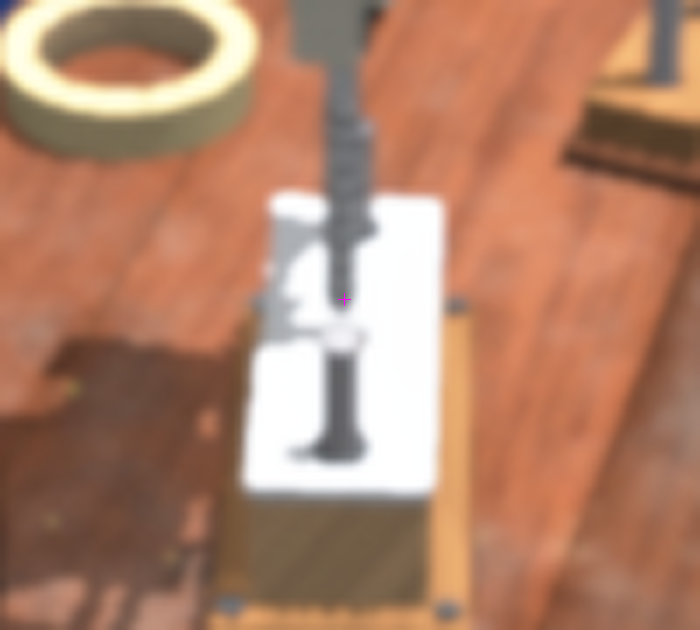

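```bash
python3 - <<'E'
from h import *
s=arm.sense();c=shot("wrist")
f=atz(c,(284.7,201.7),s["position"][2]-.1305);h=atz(c,(285.7,193.9),.062);print(s["position"],f,h,h-f)
print([np.round(atz(c,uv,.062),4) for uv in [(228+345/7,193.9),(228+463/7,193.9),(285.7,165+150/7)]])
E
```

```text
[0.56866228 0.01204318 0.20613395] [0.56999274 0.01391719 0.07563395] [0.56710525 0.01488449 0.062     ] [-0.00288749  0.0009673  -0.01363395]
[array([0.5671, 0.0074, 0.062 ]), array([0.5671, 0.0224, 0.062 ]), array([0.5602, 0.0149, 0.062 ])]
```

{"api": "drive_tool", "payload": {"increments": [{"slide":[2,1,0],"angular":[0,0,0],"grip":0},{"slide":[2,1,3],"angular":[0,0,0],"grip":0},{"slide":[2,1,6],"angular":[0,0,0],"grip":0},{"slide":[2,1,8],"angular":[0,0,0],"grip":0},{"slide":[2,1,10],"angular":[0,0,0],"grip":0},{"slide":[2,1,12],"angular":[0,0,0],"grip":0},{"slide":[2,1,13],"angular":[0,0,0],"grip":0},{"slide":[2,1,13],"angular":[0,0,0],"grip":0}]}}

```text
t: 9.25
position: [0.5665, 0.013, 0.1924]
eef_rot: [-180.0, -0.0, 179.8]
contact_force: [0.4, -0.1, -0.8]
finger_gap: 0.0194
```

```bash
python3 - <<'E'
from h import *
c=shot("wrist","w7.png"); s=arm.sense();print(s["t"],s["position"],s["eef_rot"],s["contact_force"],s["moment"])
crop(c,283,210,110,90,7,"w7c.png")
E
```

```text
9.3 [0.56654751 0.01297257 0.19258808] [-1.79997902e+02 -3.24694277e-03  1.79833009e+02] [-0.78484211  0.2790315  -0.75970476] [-0.02731092 -0.03496356  0.03254054]
w7c.png origin 228 165
```

View pics/w7c.png

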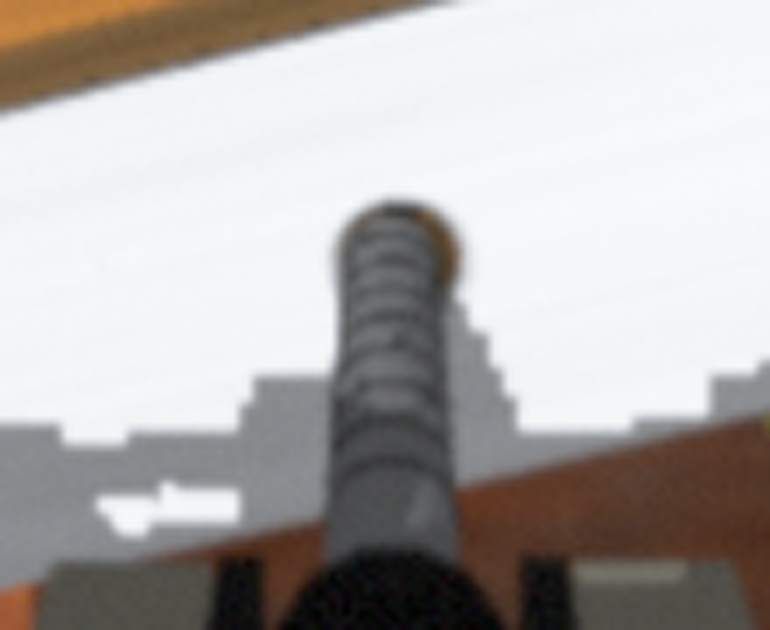

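{"api": "drive_tool", "payload": {"increments": [{"slide":[0,0.8,2],"angular":[0,0,0],"grip":0},{"slide":[0,0.8,5],"angular":[0,0,0],"grip":0},{"slide":[0,0.8,8],"angular":[0,0,0],"grip":0},{"slide":[0,0.8,10],"angular":[0,0,0],"grip":0},{"slide":[0,0.8,12],"angular":[0,0,0],"grip":0},{"slide":[0,0.8,14],"angular":[0,0,0],"grip":0},{"slide":[0,0.8,15],"angular":[0,0,0],"grip":0},{"slide":[0,0.8,15],"angular":[0,0,0],"grip":0}]}}

```text
t: 10.1
position: [0.5665, 0.0138, 0.1775]
eef_rot: [-180.0, -0.0, 179.8]
contact_force: [0.1, 0.1, -0.6]
finger_gap: 0.0194
```

{"api": "drive_tool", "payload": {"increments": [{"slide":[0,0,1],"angular":[0,0,0],"grip":0},{"slide":[0,0,2],"angular":[0,0,0],"grip":0},{"slide":[0,0,3],"angular":[0,0,0],"grip":0},{"slide":[0,0,4],"angular":[0,0,0],"grip":0},{"slide":[0,0,4],"angular":[0,0,0],"grip":0},{"slide":[0,0,4],"angular":[0,0,0],"grip":0},{"slide":[0,0,4],"angular":[0,0,0],"grip":0},{"slide":[0,0,4],"angular":[0,0,0],"grip":0}]}}

```text
t: 10.9
position: [0.5666, 0.0138, 0.1737]
eef_rot: [180.0, 0.0, 179.8]
contact_force: [0.7, -0.5, -0.9]
finger_gap: 0.0193
```

{"api": "drive_tool", "payload": {"increments": [{"slide":[0,0,1],"angular":[0,0,0],"grip":0},{"slide":[0,0,2],"angular":[0,0,0],"grip":0},{"slide":[0,0,3],"angular":[0,0,0],"grip":0},{"slide":[0,0,4],"angular":[0,0,0],"grip":0},{"slide":[0,0,4],"angular":[0,0,0],"grip":0},{"slide":[0,0,4],"angular":[0,0,0],"grip":0},{"slide":[0,0,4],"angular":[0,0,0],"grip":0},{"slide":[0,0,4],"angular":[0,0,0],"grip":0}]}}

```text
t: 11.7
position: [0.5665, 0.0138, 0.1697]
eef_rot: [180.0, 0.0, 179.8]
contact_force: [-0.3, -0.2, -0.6]
finger_gap: 0.0193
```

{"api": "drive_tool", "payload": {"increments": [{"slide":[0,0,1],"angular":[0,0,0],"grip":0},{"slide":[0,0,2],"angular":[0,0,0],"grip":0},{"slide":[0,0,3],"angular":[0,0,0],"grip":0},{"slide":[0,0,3],"angular":[0,0,0],"grip":0},{"slide":[0,0,3],"angular":[0,0,0],"grip":0},{"slide":[0,0,3],"angular":[0,0,0],"grip":0},{"slide":[0,0,3],"angular":[0,0,0],"grip":0},{"slide":[0,0,3],"angular":[0,0,0],"grip":0}]}}

```text
t: 12.5
position: [0.5666, 0.0138, 0.1667]
eef_rot: [180.0, 0.0, 179.8]
contact_force: [0.0, -1.3, -1.3]
finger_gap: 0.0197
```

{"api": "drive_tool", "payload": {"increments": [{"slide":[0,0,1],"angular":[0,0,0],"grip":0},{"slide":[0,0,2],"angular":[0,0,0],"grip":0},{"slide":[0,0,3],"angular":[0,0,0],"grip":0},{"slide":[0,0,3],"angular":[0,0,0],"grip":0},{"slide":[0,0,3],"angular":[0,0,0],"grip":0},{"slide":[0,0,3],"angular":[0,0,0],"grip":0},{"slide":[0,0,3],"angular":[0,0,0],"grip":0},{"slide":[0,0,3],"angular":[0,0,0],"grip":0}]}}

```text
t: 13.3
position: [0.5665, 0.0138, 0.1637]
eef_rot: [180.0, 0.0, 179.8]
contact_force: [0.7, 0.0, -1.1]
finger_gap: 0.0192
```

{"api": "drive_tool", "payload": {"increments": [{"slide":[0,0,1],"angular":[0,0,0],"grip":0},{"slide":[0,0,2],"angular":[0,0,0],"grip":0},{"slide":[0,0,3],"angular":[0,0,0],"grip":0},{"slide":[0,0,3],"angular":[0,0,0],"grip":0},{"slide":[0,0,3],"angular":[0,0,0],"grip":0},{"slide":[0,0,3],"angular":[0,0,0],"grip":0},{"slide":[0,0,3],"angular":[0,0,0],"grip":0},{"slide":[0,0,3],"angular":[0,0,0],"grip":0}]}}

```text
t: 14.1
position: [0.5665, 0.0138, 0.1607]
eef_rot: [180.0, 0.0, 179.8]
contact_force: [0.3, -0.5, -1.2]
finger_gap: 0.0194
```

{"api": "drive_tool", "payload": {"increments": [{"slide":[0,0,1],"angular":[0,0,0],"grip":0},{"slide":[0,0,2],"angular":[0,0,0],"grip":0},{"slide":[0,0,2],"angular":[0,0,0],"grip":0},{"slide":[0,0,2],"angular":[0,0,0],"grip":0},{"slide":[0,0,2],"angular":[0,0,0],"grip":0},{"slide":[0,0,2],"angular":[0,0,0],"grip":0},{"slide":[0,0,2],"angular":[0,0,0],"grip":0},{"slide":[0,0,2],"angular":[0,0,0],"grip":0}]}}

```text
t: 14.9
position: [0.5666, 0.0138, 0.1587]
eef_rot: [180.0, 0.0, 179.8]
contact_force: [0.4, -0.1, -1.1]
finger_gap: 0.0194
```

{"api": "drive_tool", "payload": {"increments": [{"slide":[0,0,1],"angular":[0,0,0],"grip":0},{"slide":[0,0,2],"angular":[0,0,0],"grip":0},{"slide":[0,0,2],"angular":[0,0,0],"grip":0},{"slide":[0,0,2],"angular":[0,0,0],"grip":0},{"slide":[0,0,2],"angular":[0,0,0],"grip":0},{"slide":[0,0,2],"angular":[0,0,0],"grip":0},{"slide":[0,0,2],"angular":[0,0,0],"grip":0},{"slide":[0,0,2],"angular":[0,0,0],"grip":0}]}}

```text
t: 15.7
position: [0.5665, 0.0138, 0.1567]
eef_rot: [180.0, 0.0, 179.8]
contact_force: [-0.9, -0.1, -1.0]
finger_gap: 0.0191
```

{"api": "drive_tool", "payload": {"increments": [{"slide":[0,0,1],"angular":[0,0,0],"grip":0},{"slide":[0,0,2],"angular":[0,0,0],"grip":0},{"slide":[0,0,3],"angular":[0,0,0],"grip":0},{"slide":[0,0,3],"angular":[0,0,0],"grip":0},{"slide":[0,0,3],"angular":[0,0,0],"grip":0},{"slide":[0,0,3],"angular":[0,0,0],"grip":0},{"slide":[0,0,3],"angular":[0,0,0],"grip":0},{"slide":[0,0,3],"angular":[0,0,0],"grip":0}]}}

```text
t: 16.5
position: [0.5665, 0.0138, 0.1537]
eef_rot: [180.0, 0.0, 179.8]
contact_force: [-0.5, 0.6, -0.8]
finger_gap: 0.0197
```

{"api": "drive_tool", "payload": {"increments": [{"slide":[0,0,1],"angular":[0,0,0],"grip":0},{"slide":[0,0,2],"angular":[0,0,0],"grip":0},{"slide":[0,0,2],"angular":[0,0,0],"grip":0},{"slide":[0,0,2],"angular":[0,0,0],"grip":0},{"slide":[0,0,2],"angular":[0,0,0],"grip":0},{"slide":[0,0,2],"angular":[0,0,0],"grip":0},{"slide":[0,0,2],"angular":[0,0,0],"grip":0},{"slide":[0,0,2],"angular":[0,0,0],"grip":0}]}}

```text
t: 17.3
position: [0.5665, 0.0138, 0.1517]
eef_rot: [180.0, 0.0, 179.8]
contact_force: [-0.8, 0.4, -1.3]
finger_gap: 0.0194
```

{"api": "drive_tool", "payload": {"increments": [{"slide":[0,0,1],"angular":[0,0,0],"grip":0},{"slide":[0,0,1.5],"angular":[0,0,0],"grip":0},{"slide":[0,0,1.5],"angular":[0,0,0],"grip":0},{"slide":[0,0,1.5],"angular":[0,0,0],"grip":0},{"slide":[0,0,1.5],"angular":[0,0,0],"grip":0},{"slide":[0,0,1.5],"angular":[0,0,0],"grip":0},{"slide":[0,0,1.5],"angular":[0,0,0],"grip":0},{"slide":[0,0,1.5],"angular":[0,0,0],"grip":0}]}}

```text
t: 18.1
position: [0.5667, 0.0138, 0.1503]
eef_rot: [180.0, 0.0, 179.8]
contact_force: [0.2, 0.5, 3.2]
finger_gap: 0.0193
```

The force stepped from −1 to +3.2 N at TCP z ≈ 0.151, which puts the foot at about 0.016. The socket is 46 mm deep, so the long (blue) post is the one. Now I return the rod.

{"api": "drive_tool", "payload": {"increments": [{"slide":[0,0,-40],"angular":[0,0,0],"grip":0},{"slide":[0,0,-80],"angular":[0,0,0],"grip":0},{"slide":[0,0,-115],"angular":[0,0,0],"grip":0},{"slide":[10,46,-115],"angular":[0,0,0],"grip":0},{"slide":[20,92,-115],"angular":[0,0,0],"grip":0},{"slide":[30,139,-115],"angular":[0,0,0],"grip":0},{"slide":[41,186,-115],"angular":[0,0,0],"grip":0},{"slide":[51,233,-115],"angular":[0,0,0],"grip":0}]}}

```text
t: 18.9
position: [0.515, 0.2485, 0.2646]
eef_rot: [-180.0, -0.1, 179.8]
contact_force: [1.3, -0.1, -1.8]
finger_gap: 0.0191
```

```bash
python3 - <<'E'
from h import *
s=arm.sense();print(s["t"],s["position"]);plan((.5067,.2831,.205),180)
E
```

```text
18.9 [0.51499458 0.24849358 0.26457312]
slide [8.3, 34.6, 59.6] angular [-0.01, -0.06, -0.18]
```

{"api": "drive_tool", "payload": {"increments": [{"slide":[9.6,36,0],"angular":[0,0,0],"grip":0},{"slide":[9.6,36,20],"angular":[0,0,0],"grip":0},{"slide":[9.6,36,50],"angular":[0,0,0],"grip":0},{"slide":[9.6,36,65],"angular":[0,0,0],"grip":0},{"slide":[9.6,36,70],"angular":[0,0,0],"grip":0},{"slide":[9.6,36,70],"angular":[0,0,0],"grip":0},{"slide":[9.6,36,70],"angular":[0,0,0],"grip":0},{"slide":[9.6,36,70],"angular":[0,0,0],"grip":0}]}}

```text
t: 19.7
position: [0.5072, 0.2832, 0.1962]
eef_rot: [179.9, 0.1, 179.8]
contact_force: [0.9, 0.2, -0.7]
finger_gap: 0.0196
```

```bash
python3 - <<'E'
from h import *
c=shot("wrist","w8.png"); s=arm.sense();print(s["t"],s["position"],s["contact_force"]);
crop(c,283,210,110,90,7,"w8c.png")
E
```

```text
19.75 [0.50712582 0.28319139 0.19614464] [-0.64261102 -0.77546636 -0.56370775]
w8c.png origin 228 165
```

View pics/w8c.png

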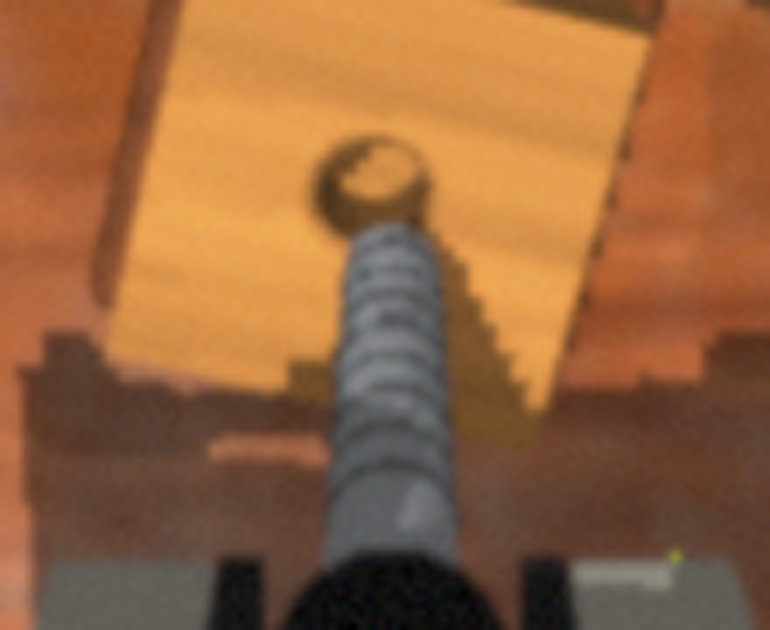

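```bash
python3 - <<'E'
from h import *
c=shot("wrist"); s=arm.sense();p=s["position"];print(p)
f=atz(c,(228+396/7,202.4),p[2]-.1356);h=atz(c,(228+374/7,191.9),.04);print(f,h,(h-f)*1000)
# same relation check with the socket picture w7: expected foot px vs TCP
print(proj(c,p+[0,0,-.1356]))
print([np.round(atz(c,uv,.04),4) for uv in [(228+318/7,191.9),(228+430/7,191.9),(281.4,165+135/7)]])
E
```

```text
[0.50703931 0.28313253 0.19602702]
[0.51082313 0.28507221 0.06042702] [0.50722968 0.28228626 0.04      ] [ -3.59344625  -2.78595414 -20.42701787]
[282.31866434 198.258935  ]
[array([0.5072, 0.2749, 0.04  ]), array([0.5073, 0.2897, 0.04  ]), array([0.4999, 0.2823, 0.04  ])]
```

{"api": "drive_tool", "payload": {"increments": [{"slide":[3,-2.6,0],"angular":[0,0,0],"grip":0},{"slide":[3,-2.6,5],"angular":[0,0,0],"grip":0},{"slide":[3,-2.6,10],"angular":[0,0,0],"grip":0},{"slide":[3,-2.6,14],"angular":[0,0,0],"grip":0},{"slide":[3,-2.6,14],"angular":[0,0,0],"grip":0},{"slide":[3,-2.6,14],"angular":[0,0,0],"grip":0},{"slide":[3,-2.6,14],"angular":[0,0,0],"grip":0},{"slide":[3,-2.6,14],"angular":[0,0,0],"grip":0}]}}

```text
t: 20.6
position: [0.5038, 0.2805, 0.1813]
eef_rot: [180.0, 0.0, 179.8]
contact_force: [0.2, 0.8, -1.3]
finger_gap: 0.0192
```

```bash
python3 - <<'E'
from h import *
c=shot("wrist","w9.png"); s=arm.sense();print(s["t"],s["position"],s["contact_force"]);
crop(c,283,210,110,90,7,"w9c.png")
E
```

```text
20.65 [0.50378525 0.28042927 0.18127854] [ 7.61323871e-01  5.07320194e-04 -2.11498688e-01]
w9c.png origin 228 165
```

View pics/w9c.png

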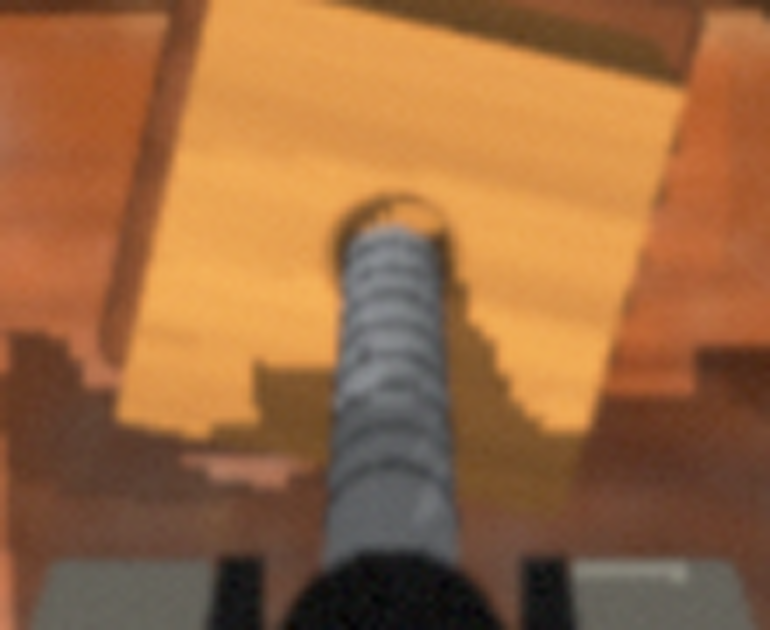

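{"api": "drive_tool", "payload": {"increments": [{"slide":[1.4,0,0],"angular":[0,0,0],"grip":0},{"slide":[1.4,0,2],"angular":[0,0,0],"grip":0},{"slide":[1.4,0,4],"angular":[0,0,0],"grip":0},{"slide":[1.4,0,6],"angular":[0,0,0],"grip":0},{"slide":[1.4,0,8],"angular":[0,0,0],"grip":0},{"slide":[1.4,0,10],"angular":[0,0,0],"grip":0},{"slide":[1.4,0,10],"angular":[0,0,0],"grip":0},{"slide":[1.4,0,10],"angular":[0,0,0],"grip":0}]}}

```text
t: 21.45
position: [0.5024, 0.2804, 0.1711]
eef_rot: [180.0, 0.0, 179.8]
contact_force: [0.7, 0.4, -1.9]
finger_gap: 0.0194
```

```bash
python3 - <<'E'
from h import *
c=shot("wrist","w10.png");c2=shot("side"); s=arm.sense();print(s["t"],s["position"],s["contact_force"]);
crop(c,283,210,110,90,7,"w10c.png");crop(c2,272,310,90,90,7,"s10c.png")
E
```

```text
21.55 [0.50239471 0.28046817 0.17115506] [ 2.03876171  0.10999299 -1.33863022]
w10c.png origin 228 165
s10c.png origin 227 265
```

View pics/w10c.png

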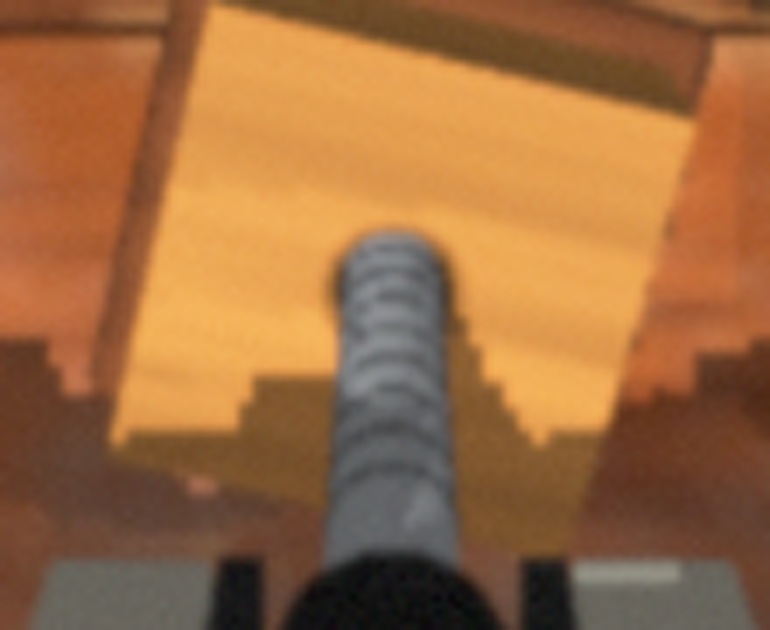

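View pics/s10c.png

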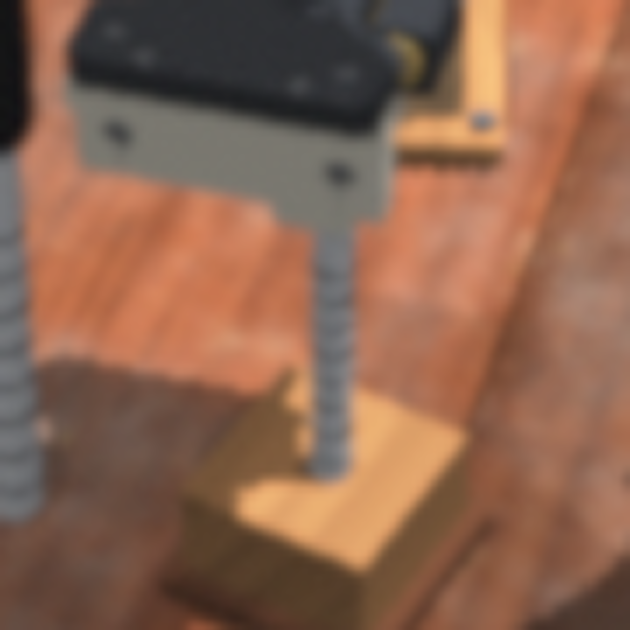

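{"api": "drive_tool", "payload": {"increments": [{"slide":[-0.9,0,0],"angular":[0,0,0],"grip":0},{"slide":[-0.9,0,4],"angular":[0,0,0],"grip":0},{"slide":[-0.9,0,8],"angular":[0,0,0],"grip":0},{"slide":[-0.9,0,12],"angular":[0,0,0],"grip":0},{"slide":[-0.9,0,16],"angular":[0,0,0],"grip":0},{"slide":[-0.9,0,18.5],"angular":[0,0,0],"grip":0},{"slide":[-0.9,0,18.5],"angular":[0,0,0],"grip":0},{"slide":[-0.9,0,18.5],"angular":[0,0,0],"grip":0}]}}

```text
t: 22.35
position: [0.5032, 0.2804, 0.1525]
eef_rot: [-180.0, -0.0, 179.8]
contact_force: [0.2, -0.4, -1.4]
finger_gap: 0.0194
```

{"api": "drive_tool", "payload": {"increments": [{"slide":[0,0,0],"angular":[0,0,0],"grip":0.7},{"slide":[0,0,0],"angular":[0,0,0],"grip":0.7},{"slide":[0,0,0],"angular":[0,0,0],"grip":0.7},{"slide":[0,0,0],"angular":[0,0,0],"grip":0.7},{"slide":[0,0,0],"angular":[0,0,0],"grip":0.7},{"slide":[0,0,-20],"angular":[0,0,0],"grip":0.7},{"slide":[0,0,-60],"angular":[0,0,0],"grip":0.7},{"slide":[0,0,-105],"angular":[0,0,0],"grip":0.7}]}}

```text
t: 23.15
position: [0.5026, 0.2797, 0.2577]
eef_rot: [-179.9, -0.1, 179.8]
contact_force: [0.4, 0.8, -1.0]
finger_gap: 0.0618
```

```bash
python3 - <<'E'
from h import *
c=shot("wrist","w11.png");c2=shot("side"); s=arm.sense();print(s["t"],s["position"],s["contact_force"],s["joints"]);
crop(c2,260,300,120,110,6,"s11c.png")
plan((.53,-.03,.30),-102.5)
E
```

```text
23.25 [0.50575097 0.2820363  0.2644261 ] [ 0.66746427  0.73665867 -0.59970442] [  48.57313687   10.74084102  -11.15010254    0.14051344  -67.51802727
 -138.73832349]
s11c.png origin 200 245
slide [-25.2, -311.8, -37.3] angular [-0.03, 0.65, -77.61]
```

View pics/s11c.png

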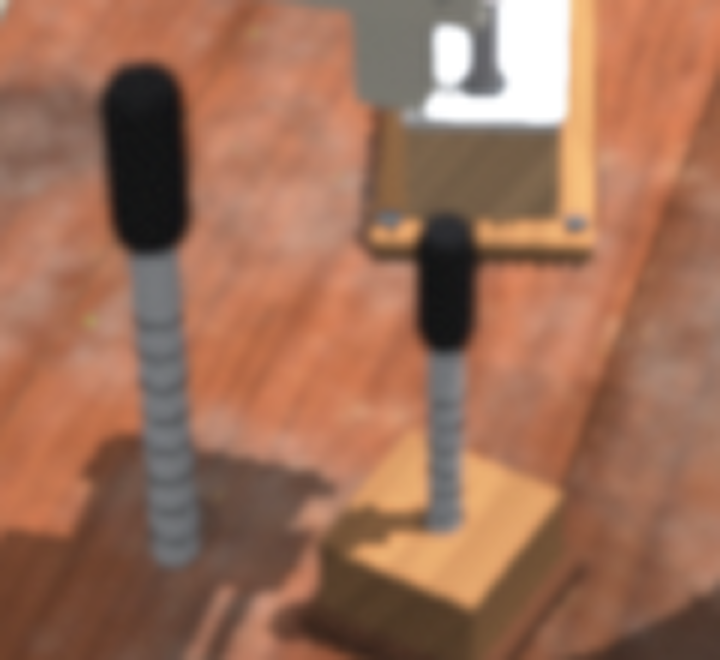

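View pics/w11.png

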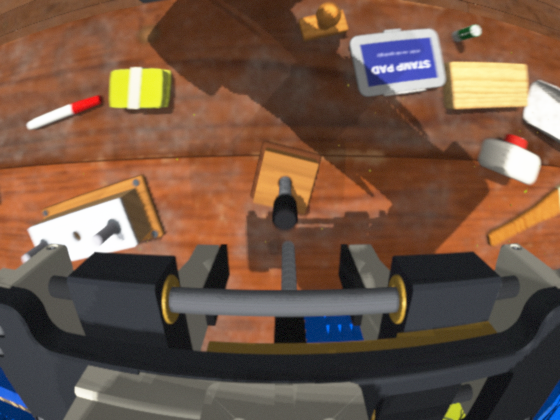

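The side view shows the rod upright back in its stand at (274,310). Next I go to the rack.

{"api": "drive_tool", "payload": {"increments": [{"slide":[-10,-482,0],"angular":[0,0,-77.6],"grip":0.7},{"slide":[-10,-482,0],"angular":[0,0,-77.6],"grip":0.7},{"slide":[-10,-482,0],"angular":[0,0,-77.6],"grip":0.7},{"slide":[-10,-482,0],"angular":[0,0,-77.6],"grip":0.7},{"slide":[-10,-482,0],"angular":[0,0,-77.6],"grip":0.7},{"slide":[-10,-482,0],"angular":[0,0,-77.6],"grip":0.7},{"slide":[-10,-482,0],"angular":[0,0,-77.6],"grip":0.7},{"slide":[-10,-482,0],"angular":[0,0,-77.6],"grip":0.7}]}}

```text
t: 24.05
position: [0.5103, -0.0919, 0.2578]
eef_rot: [-180.0, 0.0, -116.2]
contact_force: [1.7, -0.3, 0.4]
finger_gap: 0.0613
```

```bash
python3 - <<'E'
from h import *
s=arm.sense();print(s["t"],s["position"],s["eef_rot"],s["joints"]);plan((.515,-.20,.265),-102.5)
E
```

```text
24.05 [ 0.51033845 -0.09187619  0.25784204] [-1.79963053e+02  2.77292663e-02 -1.16154936e+02] [ 1.15032054e+01  5.45378085e+00 -1.83073540e+01  6.78080999e-04
 -6.61926741e+01 -3.76584242e+01]
slide [95.0, -51.8, -7.2] angular [-0.04, 0.02, -13.65]
```

{"api": "drive_tool", "payload": {"increments": [{"slide":[95,-52,-7],"angular":[0,0,-13],"grip":0.7},{"slide":[95,-52,-7],"angular":[0,0,-13],"grip":0.7},{"slide":[95,-52,-7],"angular":[0,0,-13],"grip":0.7},{"slide":[95,-52,-7],"angular":[0,0,-13],"grip":0.7},{"slide":[95,-52,-7],"angular":[0,0,-13],"grip":0.7},{"slide":[95,-52,-7],"angular":[0,0,-13],"grip":0.7},{"slide":[95,-52,-7],"angular":[0,0,-13],"grip":0.7},{"slide":[95,-52,-7],"angular":[0,0,-13],"grip":0.7}]}}

```text
t: 24.85
position: [0.515, -0.1974, 0.2648]
eef_rot: [-180.0, 0.0, -103.4]
contact_force: [-1.1, 0.0, -0.2]
finger_gap: 0.0615
```

```bash
python3 - <<'E'
from h import *
c=shot("wrist","w12.png"); s=arm.sense();print(s["t"],s["position"],s["eef_rot"])
for t in ["post_long_centre","post_short_centre","post_middle_centre"]:
    for d in cut_out("wrist",t)[:3]:
        v,u=np.nonzero(d["mask"]);print(t,np.round(d["uv"],1),round(d["score"],2),u.min(),u.max(),v.min(),v.max())
    print([np.round(atz(c,d["uv"],{"l":.0595,"s":.0495,"m":.0545}[t[5]]),4) for d in tip_of("wrist",t)[:2]])
print([np.round(proj(c,(.509,-.237,z)),1) for z in(.105,.03)])
E
```

```text
24.9 [ 0.51496117 -0.19753098  0.26477741] [-1.79986366e+02  5.66216069e-03 -1.03407523e+02]
post_long_centre [279.3 147.4] 0.66 274 288 136 161
[array([ 0.5083, -0.2333,  0.0595])]
post_short_centre [272.7  92.6] 0.63 270 283 81 95
[array([ 0.5   , -0.2914,  0.0495]), array([ 0.4924, -0.3506,  0.0495])]
post_middle_centre [271.3  33.1] 0.7 263 278 18 44
[array([ 0.4888, -0.3498,  0.0545])]
[array([280.4, 148.2]), array([281.1, 138.5])]
```

View pics/w12.png

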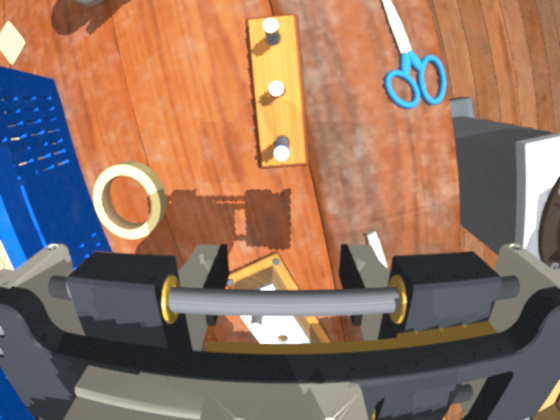

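```bash
python3 - <<'E'
from h import *
c=shot("wrist"); s=arm.sense();print(s["t"],s["position"])
m=[proj(c,(.5083,-.2345,z)) for z in(.105,.03)]
crop(c,280,120,90,110,6,"w12c.png",m);print(m)
E
```

```text
25.25 [ 0.51483184 -0.19828115  0.2646494 ]
w12c.png origin 235 65
[array([281.7615632 , 151.59317486]), array([282.14820139, 141.22757997])]
```

View pics/w12c.png

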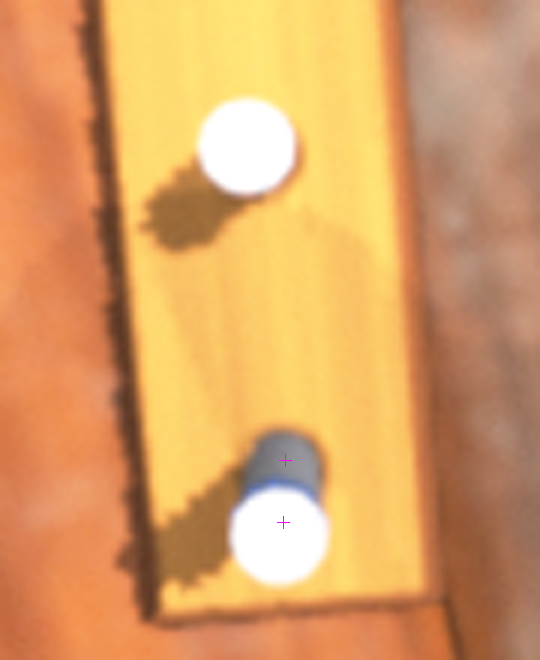

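Candidates in the crop: the post at (281,152) shows a blue band, the one at (276,89) is the red short one, and the one at (271,30) is the yellow one. Socket depth 46 mm needs the blue one.

{"api": "drive_tool", "payload": {"increments": [{"slide":[34.5,-3.6,0],"angular":[0,0,-4],"grip":0.7},{"slide":[34.5,-3.6,45],"angular":[0,0,-4],"grip":0.7},{"slide":[34.5,-3.6,85],"angular":[0,0,-4],"grip":0.7},{"slide":[34.5,-3.6,110],"angular":[0,0,-4],"grip":0.7},{"slide":[34.5,-3.6,110],"angular":[0,0,-4],"grip":0.7},{"slide":[34.5,-3.6,110],"angular":[0,0,-4],"grip":0.7},{"slide":[34.5,-3.6,110],"angular":[0,0,-4],"grip":0.7},{"slide":[34.5,-3.6,110],"angular":[0,0,-4],"grip":0.7}]}}

```text
t: 26.05
position: [0.5113, -0.2329, 0.1564]
eef_rot: [-179.8, -0.0, -99.5]
contact_force: [-0.1, -0.9, -0.4]
finger_gap: 0.0614
```

```bash
python3 - <<'E'
from h import *
c=shot("wrist","w13.png"); s=arm.sense();print(s["t"],s["position"],s["eef_rot"])
c2=shot("side");crop(c2,325,195,100,80,7,"s13c.png")
plan((.510,-.2325,.095),-99.4)
E
```

```text
26.1 [ 0.51114316 -0.23279914  0.15621966] [-1.79844427e+02  3.97611758e-03 -9.94661617e+01]
s13c.png origin 275 155
slide [-0.1, 1.1, 61.0] angular [-0.13, 0.0, -0.07]
```

View pics/w13.png

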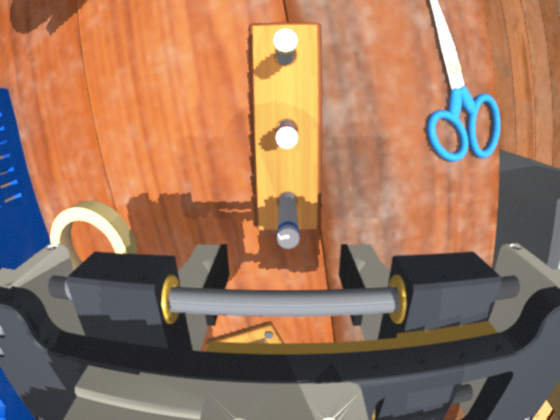

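View pics/s13c.png

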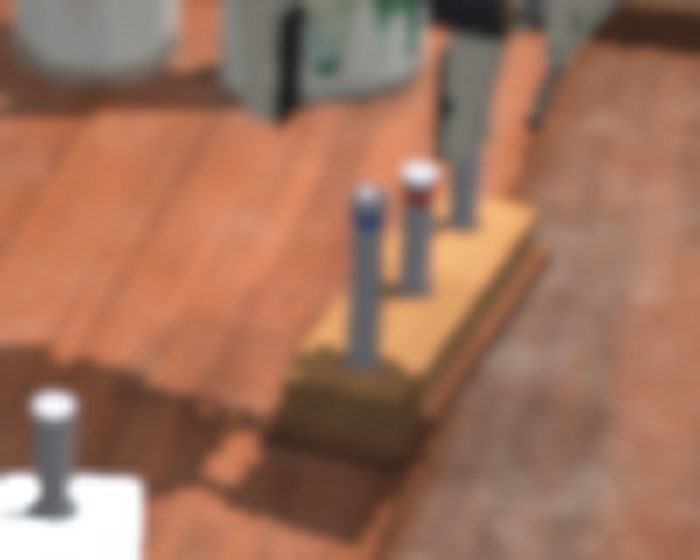

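```bash
python3 - <<'E'
from h import *
c=shot("wrist"); s=arm.sense();p=s["position"];print(p)
print(atz(c,(288.5,238),.105),proj(c,[p[0],p[1],.105]))
E
```

```text
[ 0.51073923 -0.23274163  0.15568918]
[ 0.50845609 -0.23273208  0.105     ] [284.86947017 238.53840703]
```

{"api": "drive_tool", "payload": {"increments": [{"slide":[0,1,30],"angular":[0,0,0],"grip":0.7},{"slide":[0,1,61],"angular":[0,0,0],"grip":0.7},{"slide":[0,1,61],"angular":[0,0,0],"grip":0.7},{"slide":[0,1,61],"angular":[0,0,0],"grip":0},{"slide":[0,1,61],"angular":[0,0,0],"grip":0},{"slide":[0,1,61],"angular":[0,0,0],"grip":0},{"slide":[0,1,61],"angular":[0,0,0],"grip":0},{"slide":[0,1,61],"angular":[0,0,0],"grip":0}], "force": 25}}

```text
t: 27.0
position: [0.5096, -0.2326, 0.0944]
eef_rot: [-179.9, 0.0, -99.5]
contact_force: [-0.4, -1.4, 0.1]
finger_gap: 0.0265
```

{"api": "drive_tool", "payload": {"increments": [{"slide":[0,0,0],"angular":[0,0,0],"grip":0},{"slide":[0,0,0],"angular":[0,0,0],"grip":0},{"slide":[0,0,0],"angular":[0,0,0],"grip":0},{"slide":[0,0,0],"angular":[0,0,0],"grip":0},{"slide":[0,0,-5],"angular":[0,0,0],"grip":0},{"slide":[0,0,-25],"angular":[0,0,0],"grip":0},{"slide":[0,0,-60],"angular":[0,0,0],"grip":0},{"slide":[0,0,-105],"angular":[0,0,0],"grip":0}]}}

```text
t: 27.8
position: [0.508, -0.2323, 0.1982]
eef_rot: [179.8, 0.0, -99.5]
contact_force: [1.7, 0.3, -0.6]
finger_gap: 0.0136
```

```bash
python3 - <<'E'
from h import *
c=shot("wrist","w14.png"); s=arm.sense();print(s["t"],s["position"],s["eef_rot"],s["finger_gap"])
c2=shot("side","s14.png")
plan((.5675,.0145,.225),-79)
E
```

```text
27.85 [ 0.51201299 -0.2337383   0.20756112] [-1.79519286e+02 -1.12622231e-01 -9.93923951e+01] 0.013279635046809927
slide [-253.6, -13.9, -20.0] angular [-0.56, -0.16, -20.41]
```

View pics/s14.png

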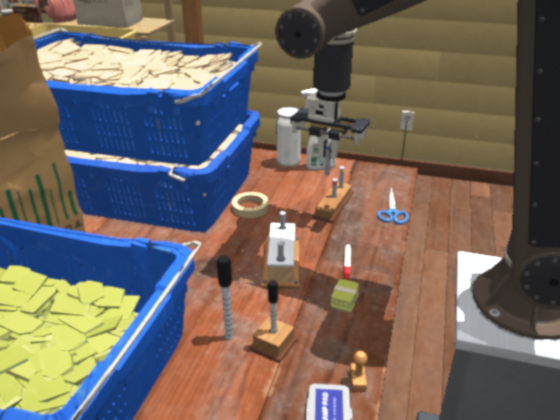

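{"api": "drive_tool", "payload": {"increments": [{"slide":[-30,-2,-14],"angular":[0,0,-4],"grip":0},{"slide":[-75,-5,-14],"angular":[0,0,-8],"grip":0},{"slide":[-120,-8,-14],"angular":[0,0,-12],"grip":0},{"slide":[-165,-11,-14],"angular":[0,0,-16],"grip":0},{"slide":[-205,-13,-14],"angular":[0,0,-20.4],"grip":0},{"slide":[-235,-15,-14],"angular":[0,0,-20.4],"grip":0},{"slide":[-250,-16,-14],"angular":[0,0,-20.4],"grip":0},{"slide":[-253,-16,-14],"angular":[0,0,-20.4],"grip":0}]}}

```text
t: 28.7
position: [0.567, 0.0158, 0.2125]
eef_rot: [180.0, 0.0, -79.0]
contact_force: [-0.6, -0.3, -0.4]
finger_gap: 0.0131
```

{"api": "drive_tool", "payload": {"increments": [{"slide":[0,0,0],"angular":[0,0,0],"grip":0},{"slide":[0,0,10],"angular":[0,0,0],"grip":0},{"slide":[0,0,20],"angular":[0,0,0],"grip":0},{"slide":[0,0,30],"angular":[0,0,0],"grip":0},{"slide":[0,0,40],"angular":[0,0,0],"grip":0},{"slide":[0,0,50],"angular":[0,0,0],"grip":0},{"slide":[0,0,50],"angular":[0,0,0],"grip":0},{"slide":[0,0,50],"angular":[0,0,0],"grip":0}]}}

```text
t: 29.5
position: [0.5667, 0.0143, 0.1624]
eef_rot: [180.0, -0.0, -79.1]
contact_force: [0.7, 0.5, -1.7]
finger_gap: 0.0134
```

```bash
python3 - <<'E'
from h import *
c=shot("wrist","w15.png"); s=arm.sense();print(s["t"],s["position"],s["eef_rot"],s["finger_gap"],s["contact_force"])
c2=shot("side");crop(c2,282,240,100,90,7,"s15c.png",[proj(c2,s["position"]-[0,0,.0805])])
m=[proj(c,s["position"]-[0,0,.0805]),proj(c,(.5678,.0145,.062))];print(m)
crop(c,283,220,130,100,6,"w15c.png",m)
E
```

```text
29.55 [0.56696725 0.01437415 0.16281353] [-1.79988841e+02 -1.13811392e-02 -7.90649415e+01] 0.013361497462077555 [ 0.22862955  0.45930615 -0.32139535]
s15c.png origin 232 195
[array([284.31783148, 221.90943728]), array([283.1685467 , 212.15071128])]
w15c.png origin 218 170
```

View pics/w15c.png

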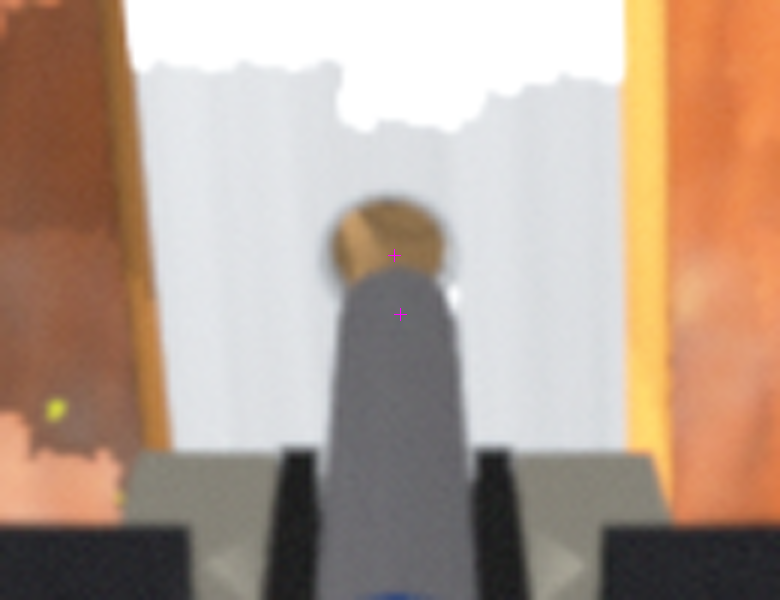

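View pics/s15c.png

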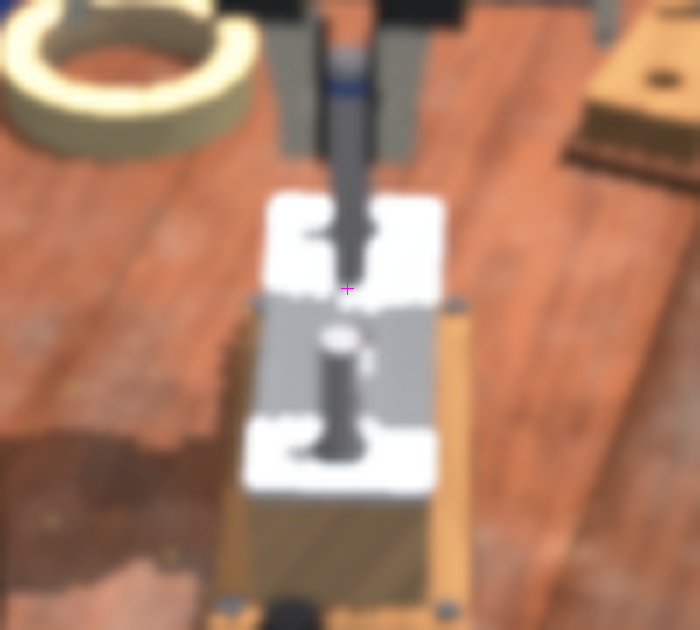

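```bash
python3 - <<'E'
from h import *
c=shot("wrist"); s=arm.sense();p=s["position"]
f=atz(c,(284.7,222.0),p[2]-.0805);h=atz(c,(282.7,212),.062);d=h-f;print(p,f,h,d*1000)
print(Ro.from_euler("xyz",s["eef_rot"],degrees=True).inv().apply(d)*1000)
E
```

```text
[0.56708999 0.0144838  0.16315977] [0.56712668 0.01475091 0.08265977] [0.56861942 0.01492887 0.062     ] [  1.49274195   0.17796857 -20.6597651 ]
[ 0.10898831 -1.47976491 20.66117766]
```

Shift 1.5 mm along tool −y, then lower until the foot is about 4 mm above the mouth and recheck.

{"api": "drive_tool", "payload": {"increments": [{"slide":[0,-1.5,0],"angular":[0,0,0],"grip":0},{"slide":[0,-1.5,5],"angular":[0,0,0],"grip":0},{"slide":[0,-1.5,10],"angular":[0,0,0],"grip":0},{"slide":[0,-1.5,14],"angular":[0,0,0],"grip":0},{"slide":[0,-1.5,16],"angular":[0,0,0],"grip":0},{"slide":[0,-1.5,16],"angular":[0,0,0],"grip":0},{"slide":[0,-1.5,16],"angular":[0,0,0],"grip":0},{"slide":[0,-1.5,16],"angular":[0,0,0],"grip":0}]}}

```text
t: 30.45
position: [0.5683, 0.0147, 0.1468]
eef_rot: [-180.0, -0.0, -79.1]
contact_force: [-0.5, 0.2, -0.7]
finger_gap: 0.0135
```

```bash
python3 - <<'E'
from h import *
c=shot("wrist","w16.png"); s=arm.sense();print(s["t"],s["position"],s["contact_force"])
m=[proj(c,s["position"]-[0,0,.0805])];print(m)
crop(c,283,220,110,90,7,"w16c.png",m)
E
```

```text
30.5 [0.56834991 0.01467039 0.14685323] [-0.11830966  0.17222632 -0.75859522]
[array([284.75226737, 221.5886554 ])]
w16c.png origin 228 175
```

View pics/w16c.png

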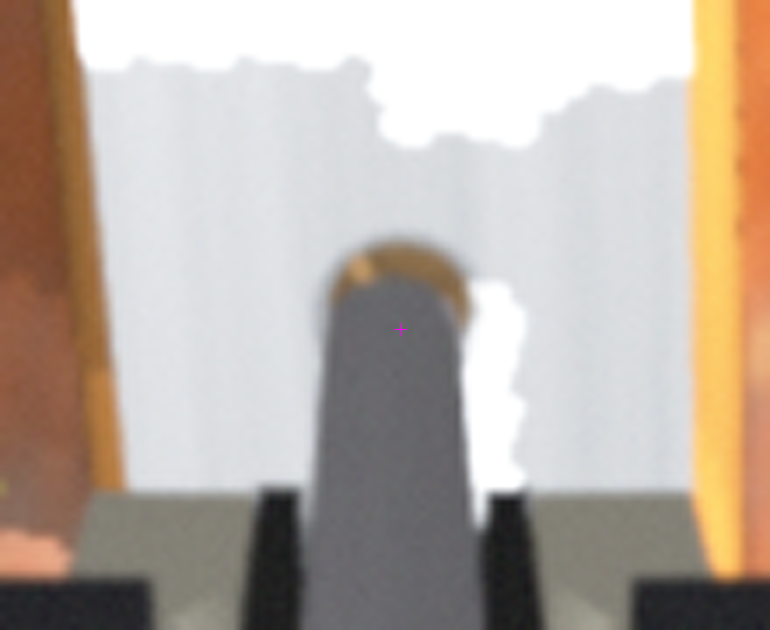

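```bash
python3 - <<'E'
from h import *
c=shot("wrist"); s=arm.sense();p=s["position"]
f=atz(c,(284.7,221.9),p[2]-.0805);h=atz(c,(228+398.5/7,218.8),.062);d=h-f;print(p,d*1000)
print(Ro.from_euler("xyz",s["eef_rot"],degrees=True).inv().apply(d)*1000)
E
```

```text
[0.56828355 0.01466985 0.1468303 ] [-0.03819869 -0.711679   -4.33030084]
[0.69166734 0.17382769 4.33022305]
```

{"api": "drive_tool", "payload": {"increments": [{"slide":[0.4,0.2,1],"angular":[0,0,0],"grip":0},{"slide":[0.4,0.2,3],"angular":[0,0,0],"grip":0},{"slide":[0.4,0.2,4],"angular":[0,0,0],"grip":0},{"slide":[0.4,0.2,5],"angular":[0,0,0],"grip":0},{"slide":[0.4,0.2,6],"angular":[0,0,0],"grip":0},{"slide":[0.4,0.2,7],"angular":[0,0,0],"grip":0},{"slide":[0.4,0.2,8],"angular":[0,0,0],"grip":0},{"slide":[0.4,0.2,8],"angular":[0,0,0],"grip":0}]}}

```text
t: 31.35
position: [0.568, 0.0143, 0.1385]
eef_rot: [180.0, 0.0, -79.1]
contact_force: [-0.4, 1.5, -0.8]
finger_gap: 0.0136
```

```bash
python3 - <<'E'
from h import *
c=shot("wrist","w17.png"); s=arm.sense();print(s["t"],s["position"],s["contact_force"],s["moment"])
crop(c,283,220,110,90,7,"w17c.png")
E
```

```text
31.4 [0.56801302 0.01424555 0.13855358] [-0.18871692  0.15082996 -0.18113566] [0.14982465 0.13020199 0.0243243 ]
w17c.png origin 228 175
```

View pics/w17c.png

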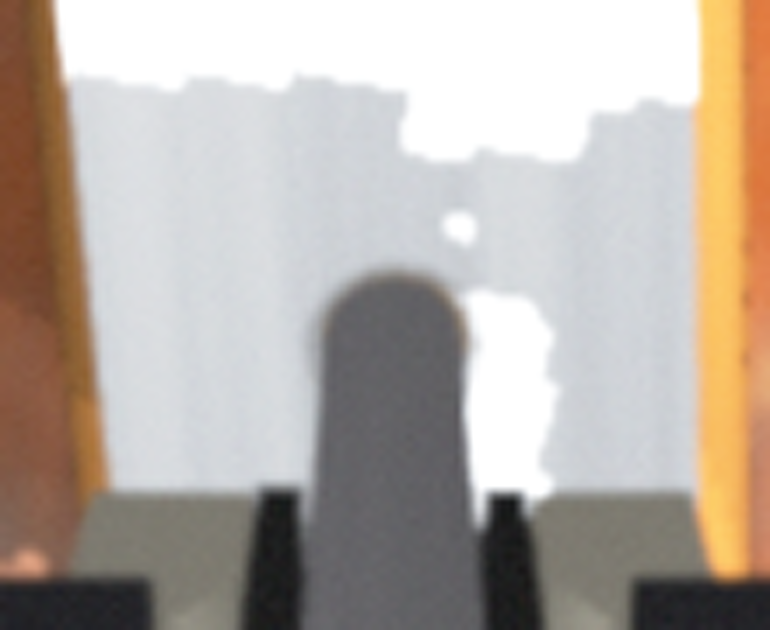

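{"api": "drive_tool", "payload": {"increments": [{"slide":[0,0,1.5],"angular":[0,0,0],"grip":0},{"slide":[0,0,3],"angular":[0,0,0],"grip":0},{"slide":[0,0,4.5],"angular":[0,0,0],"grip":0},{"slide":[0,0,6],"angular":[0,0,0],"grip":0},{"slide":[0,0,7.5],"angular":[0,0,0],"grip":0},{"slide":[0,0,9],"angular":[0,0,0],"grip":0},{"slide":[0,0,10],"angular":[0,0,0],"grip":0},{"slide":[0,0,10],"angular":[0,0,0],"grip":0}]}}

```text
t: 32.2
position: [0.568, 0.0142, 0.1285]
eef_rot: [180.0, 0.0, -79.1]
contact_force: [0.1, 1.4, -1.9]
finger_gap: 0.0135
```

```bash
python3 - <<'E'
from h import *
s=arm.sense();print(s["t"],s["position"],s["contact_force"],s["moment"])
E
```

```text
32.2 [0.5680164  0.01421934 0.12845276] [ 0.09138936  1.43691241 -1.88963347] [ 0.48664336  0.26702817 -0.01736913]
```

{"api": "drive_tool", "payload": {"increments": [{"slide":[0,0,1.5],"angular":[0,0,0],"grip":0},{"slide":[0,0,3],"angular":[0,0,0],"grip":0},{"slide":[0,0,4.5],"angular":[0,0,0],"grip":0},{"slide":[0,0,6],"angular":[0,0,0],"grip":0},{"slide":[0,0,7.5],"angular":[0,0,0],"grip":0},{"slide":[0,0,9],"angular":[0,0,0],"grip":0},{"slide":[0,0,10],"angular":[0,0,0],"grip":0},{"slide":[0,0,10],"angular":[0,0,0],"grip":0}]}}

```text
t: 33.0
position: [0.568, 0.0142, 0.1184]
eef_rot: [180.0, 0.0, -79.1]
contact_force: [-0.8, 1.6, -1.6]
finger_gap: 0.0137
```

```bash
python3 - <<'E'
from h import *
s=arm.sense();print(s["t"],s["position"],s["contact_force"],s["moment"])
c=shot("wrist","w18.png");c2=shot("side")
crop(c,283,220,110,90,7,"w18c.png");crop(c2,282,240,100,90,7,"s18c.png")
E
```

```text
33.0 [0.56803285 0.01420348 0.11839932] [-0.80989446  1.63827888 -1.59381878] [ 0.63258646  0.23048894 -0.04422736]
w18c.png origin 228 175
s18c.png origin 232 195
```

View pics/w18c.png

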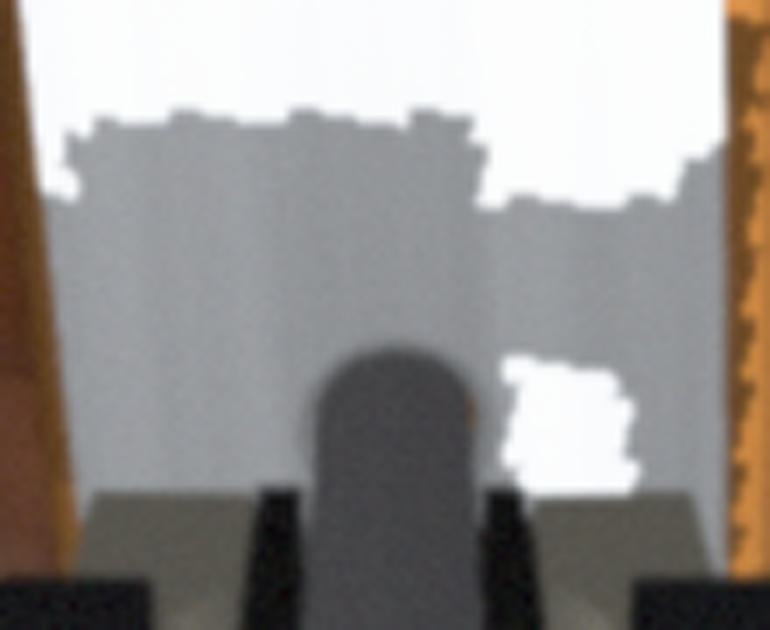

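View pics/s18c.png

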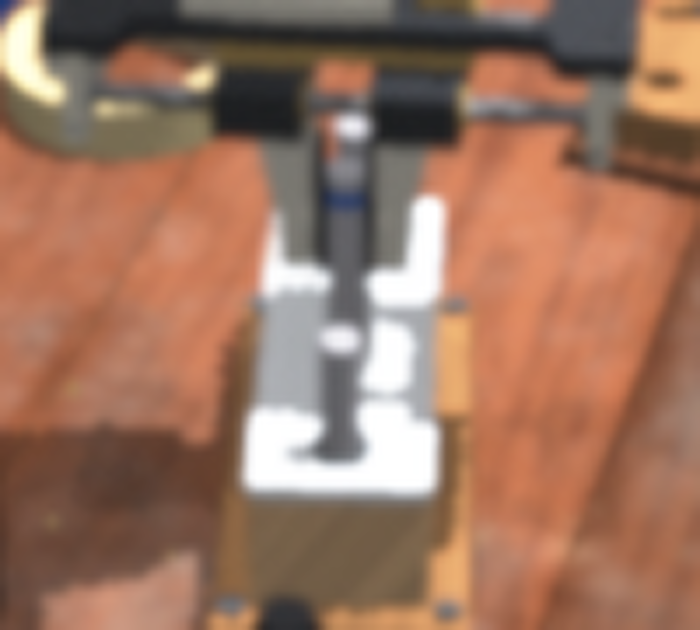

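{"api": "drive_tool", "payload": {"increments": [{"slide":[-0.5,0,1.5],"angular":[0,0,0],"grip":0},{"slide":[-0.5,0,3.5],"angular":[0,0,0],"grip":0},{"slide":[-0.5,0,5.5],"angular":[0,0,0],"grip":0},{"slide":[-0.5,0,7.5],"angular":[0,0,0],"grip":0},{"slide":[-0.5,0,9.5],"angular":[0,0,0],"grip":0},{"slide":[-0.5,0,11],"angular":[0,0,0],"grip":0},{"slide":[-0.5,0,12],"angular":[0,0,0],"grip":0},{"slide":[-0.5,0,12],"angular":[0,0,0],"grip":0}]}}

```text
t: 33.9
position: [0.5679, 0.0146, 0.1065]
eef_rot: [180.0, -0.0, -79.1]
contact_force: [0.1, -1.3, -0.2]
finger_gap: 0.0137
```

{"api": "drive_tool", "payload": {"increments": [{"slide":[0,0,1],"angular":[0,0,0],"grip":0},{"slide":[0,0,2],"angular":[0,0,0],"grip":0},{"slide":[0,0,3],"angular":[0,0,0],"grip":0},{"slide":[0,0,4],"angular":[0,0,0],"grip":0},{"slide":[0,0,5],"angular":[0,0,0],"grip":0},{"slide":[0,0,6],"angular":[0,0,0],"grip":0},{"slide":[0,0,7],"angular":[0,0,0],"grip":0},{"slide":[0,0,7],"angular":[0,0,0],"grip":0}]}}

```text
t: 34.7
position: [0.5679, 0.0147, 0.0995]
eef_rot: [180.0, -0.0, -79.1]
contact_force: [0.3, -0.1, -0.1]
finger_gap: 0.0133
```

```bash
python3 - <<'E'
from h import *
s=arm.sense();print(s["t"],s["position"],s["contact_force"],s["moment"])
E
```

```text
34.7 [0.56787382 0.01465592 0.0994685 ] [ 0.27533528 -0.05007019 -0.12144729] [ 0.00701416  0.11411515 -0.01749017]
```

{"api": "drive_tool", "payload": {"increments": [{"slide":[0,0,1],"angular":[0,0,0],"grip":0},{"slide":[0,0,2],"angular":[0,0,0],"grip":0},{"slide":[0,0,2.5],"angular":[0,0,0],"grip":0},{"slide":[0,0,3],"angular":[0,0,0],"grip":0},{"slide":[0,0,3],"angular":[0,0,0],"grip":0},{"slide":[0,0,3],"angular":[0,0,0],"grip":0},{"slide":[0,0,3],"angular":[0,0,0],"grip":0},{"slide":[0,0,3],"angular":[0,0,0],"grip":0}]}}

```text
t: 35.5
position: [0.568, 0.0147, 0.0967]
eef_rot: [-180.0, 0.0, -79.1]
contact_force: [0.1, 0.5, -1.1]
finger_gap: 0.0137
```

Open, then rise straight up.

{"api": "drive_tool", "payload": {"increments": [{"slide":[0,0,0],"angular":[0,0,0],"grip":0.4},{"slide":[0,0,0],"angular":[0,0,0],"grip":0.4},{"slide":[0,0,0],"angular":[0,0,0],"grip":0.5},{"slide":[0,0,0],"angular":[0,0,0],"grip":0.5},{"slide":[0,0,0],"angular":[0,0,0],"grip":0.5},{"slide":[0,0,0],"angular":[0,0,0],"grip":0.5},{"slide":[0,0,-10],"angular":[0,0,0],"grip":0.5},{"slide":[0,0,-30],"angular":[0,0,0],"grip":0.5}]}}

```text
t: 36.3
position: [0.567, 0.0144, 0.1261]
eef_rot: [179.8, -0.0, -79.1]
contact_force: [-0.5, -0.1, 0.5]
finger_gap: 0.044
```

{"api": "drive_tool", "payload": {"increments": [{"slide":[0,0,-40],"angular":[0,0,0],"grip":0.5},{"slide":[0,0,-80],"angular":[0,0,0],"grip":0.5},{"slide":[-40,0,-110],"angular":[0,0,0],"grip":0.5},{"slide":[-80,0,-130],"angular":[0,0,0],"grip":0.5},{"slide":[-110,0,-150],"angular":[0,0,0],"grip":0.5},{"slide":[-110,0,-150],"angular":[0,0,0],"grip":0.5},{"slide":[-110,0,-150],"angular":[0,0,0],"grip":0.5},{"slide":[-110,0,-150],"angular":[0,0,0],"grip":0.5}]}}

```text
t: 37.1
position: [0.5467, 0.1221, 0.2762]
eef_rot: [179.9, -0.0, -79.1]
contact_force: [-0.3, -0.6, -1.0]
finger_gap: 0.0436
```

```bash
python3 - <<'E'
from h import *
s=arm.sense();print(s["t"],s["position"],s["contact_force"],s["finger_gap"])
c=shot("wrist","w20.png");S=shot("side","s20.png");T=shot("top")
crop(S,282,240,100,90,7,"s20c.png")
h=Ro.from_euler("z",10).as_matrix()
P=(.568,.0147,.107)
print("post top expect",proj(S,P),[(np.round(d["uv"],1),round(d["score"],2)) for d in tip_of("side","post_long_centre")])
print("long exp",proj(S,(.568,.0147,.0615)),"wrist",[(np.round(d["uv"],1),round(d["score"],2)) for d in tip_of("wrist","post_long_centre")],proj(c,(.568,.0147,.0615)))
E
```

```text
37.1 [0.54670521 0.12208488 0.27623005] [-0.32783833 -0.64129591 -0.95423677] 0.043630782641527095
s20c.png origin 232 195
post top expect [280.62300886 227.04924414] [(array([281.6, 246.2]), 0.5)]
long exp [280.69815192 242.77453492] wrist [(array([281.8,  77.2]), 0.51)] [283.60967176  76.26962149]
```

View pics/s20c.png

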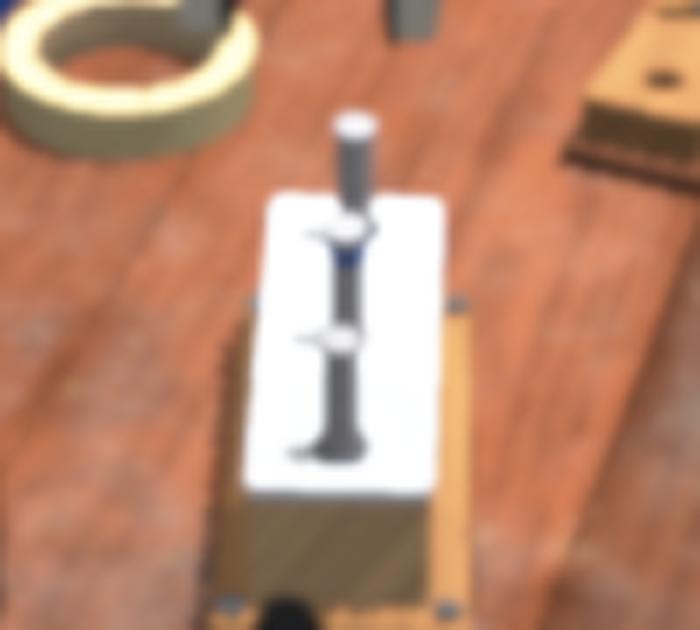

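View pics/w20.png

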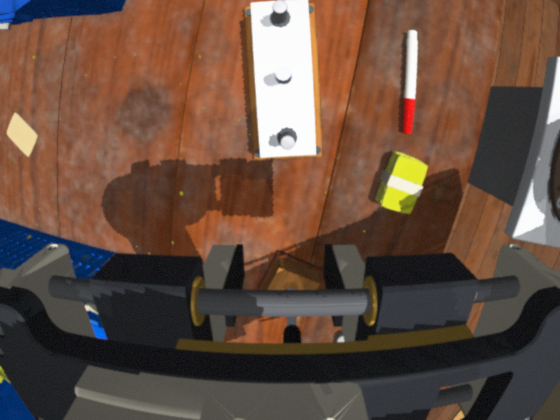

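View pics/s20.png

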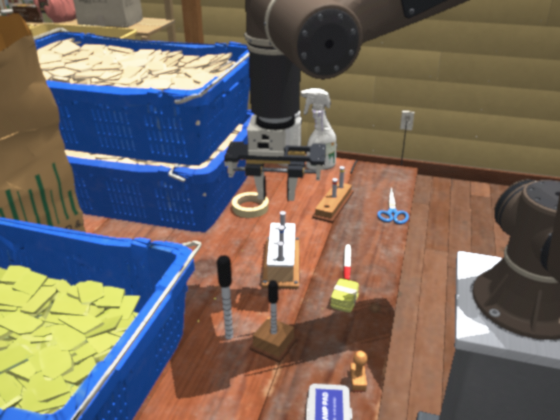

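The three post tops in the side crop, at (355,125), (349,228) and (341,338), lie on one line with spacings that shrink with distance, so the new post is level and upright. The rod is in its stand, the other two posts are in the rack and the gripper is clear.

```bash
python3 - <<'E'
from h import *
print(arm.finish_job()); print(arm.sense()["t"])
E
```

```text
the job is handed in; nothing more can be done
None
the job is handed in; nothing more can be done
```

The long post with the blue band is now in the middle socket. The job was handed in just after t = 37 s of the 67 s allowed, and the interface gave no verdict.

- **Probing:** I took the smaller rod from its stand and lowered it in small steps. The reading stepped from about −1 N to +3.2 N, so the press was about 4 N. The foot was then about 46 mm below the top face, so the socket takes the 91 mm blue post. I saw no contact at the 26 mm or 36 mm depths.
- **Rod:** I put it back in its stand. It needed a correction of about 3 mm in both x and y before it went in. The picture afterwards showed it upright and down.
- **Post:** I set the blue post into the socket with side forces under 2 N and released it at the pad.
- **Last checks:** In the side view the three post tops lie on one line, level to about 1 mm by eye. The yellow and red posts are still in the rack. The tiles, marker and tape look undisturbed, and the gripper is clear.
- **Where measurements disagreed:** The wrist camera and the measured TCP differed by 2–4 mm, so I lined up each part against its hole in the same picture. I did not measure the seated post's tilt or its centring in the socket separately. The network's centre for it fell within 2 px (wrist) and 4 px (side) of the expected place.

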